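Gauge the sloped control housings and pull the undersized one

ROBOT

A 7-joint arm with a two-finger parallel gripper is mounted at the origin on the work surface. World frame = base frame: x ahead of the robot, y to its left, z up, the work surface at z = 0. Lengths are in m, angles in rad, forces in N, time in s.
With the tool pointing down it reaches from about 0.4 to 0.85 m from the base axis. Payload 4.5 kg.
Tool frame: the origin (TCP) lies midway between the tips of the shut fingers; the grasp point (between the pads) lies 19 mm behind it; z points along the fingers, y is the direction in which the jaws open and shut (so a half turn about z gives the same grasp; the last joint's range is limited). The gripper opens to 88 mm and grips with 3 to 60 N. Pads are 18 mm wide; open, the fingers measure 123 mm over their backs; the gripper's body (75 mm by 187 mm) begins 45 mm behind the grasp point.
Start: joints at [1.361, 0.689, -0.195, 1.565, 0.157, 0.902, -0.215], TCP at [0.151, -0.607, 0.239] pointing down, gripper open.
Joint ranges: [-3.01, 3.01], [-0.46, 2.08], [-1.47, 1.51], [0.13, 2.56], [-1, 4.14], [0.04, 2.09], [-2.66, 2.66]. Speed limits (rad/s): [2.57, 2.57, 3.14, 3.14, 3.14, 3.14, 3.14].

INTERFACE

Orientations are given as a unit quaternion [x, y, z, w].
In Python, from plant import get_state, snapshot, finish_job, find_in gives the robot as it stands.
- The arm moves only by the shell command python3 -m creep 'ROWS' [OPENING] [FORCE]. ROWS is JSON, one flat list of numbers, 6 for each row, row after row: the shift along the tool's x, y, z in mm, then the turn, a rotation vector about the tool's x, y, z in degrees. In form: [tx, ty, tz, wx, wy, wz, tx, ty, tz, wx, wy, wz, ...]. A call has 1 to 5 rows; each row shifts and turns the pose as measured when the row begins, along the tool's axes as they then stand; what a row does not reach is not made up. A row lasts 1/12 s, in which the tool goes at most 41.7 mm and 7.16 degrees, less where a joint would pass 70% of its speed; a pose out of reach is approached as far as the arm can. A call is refused whole if a number of a shift passes 41.7 or a number of a turn 7.16, either way. A call with a gripper value outside its range is refused whole. OPENING is the finger opening in mm, from 0 to 88.1, set as the call begins (- or left out, the last holds). The fingers move at their own pace and stop on an object; FORCE is the grip in N (left out, the last holds). Time passes only in rows, so rows that do not move let the fingers close. It gives the time, the measured TCP pose, the force and the opening at its end, in the units of the state.
- get_state(): the state, without advancing time (a new reading comes with each control period).
- snapshot(name): name is "side" or "top"; returns a dict with "color" (480x640x3 uint8, red, green, blue), "intrinsics" (3x3 intrinsics, pixels), "extrinsics" (4x4, takes a point from world to camera coordinates). Camera axes: x right, y down, z forward; pixel columns grow to the right and rows downward; lengths in m; the calibration is good to about 2 mm. A picture is of the moment at which its call begins. There is no depth.
- finish_job(): hands the job in, once; it reports no verdict.
Trained networks look in the newest picture that a camera, given by its name, has taken for a name from the list of things; names that differ only in an ending like _2 or _b are one class to them, and where a whole thing is asked for, a point or a joint stands for the part that bears it (a point fixed in the world has none). Each returns a list of dicts, best first, with "score" (0 to 1); they miss things now and then, are a little off and sometimes report something else, mostly with a low value. They report only what shows in the picture. A call takes as long as a camera call. They do not tell look-alikes from the thing itself.
- find_in(thing, camera): "xy" ([column, row] in pixels, amid what is visible of it).
The state is a dict: "clock": time; "q": joint angles; "qd": joint speeds; "joint_torque": joint torques, N m; "tool_pos": TCP position; "eef_rot": TCP orientation; "contact_force": force on the tool from outside, world axes, zero at the start; "moment": the same for the moment, N m; "opening": opening from 0.0 (shut) to 1.0 (fully open).
Only numpy, scipy, OpenCV 4.12 (cv2) and the standard library are available. Lean on these libraries where they do the work, as an engineer would, in place of code of your own. Each camera call takes 0.05 s, during which the arm holds its last target.

TASK

Take the pin gauge from its stand and, square to each housing's sloped top, try it in the hole of every housing in turn from the robot's left to its right: slide the pin well in (at least half its length) where it fits, and only press lightly until it stops where it does not. Then put the gauge back in its stand, collar down on the top, and set the one housing it would not enter upright on the floor of the rework tray without dropping it. Leave the good housings standing where they are, and the other things alone.

Things in the scene. Friction and masses are not known exactly. Their poses are not given: they have to be found in the camera images.
- gauge: Go pin gauge, 126 mm long, 0.28 kg, standing pin-down in its stand. Origin: centre of the pin's tip; z runs along its axis from tip to handle. From the tip: tapered nose (14 mm across, widening to 22 mm at 5 mm), round steel pin 22 mm across up to 50 mm, collar 36 mm across from 50 to 56 mm, square aluminium handle 26 x 26 mm (sides along its x and y) from 56 to 126 mm.
- stand: Black gauge stand, fixed block 90 x 90 x 60 mm high, with a vertical hole 28 mm across and 55 mm deep in its top. Origin: centre of underside. On the robot's left or right, the tray on the other side. The gauge stands in it with the collar resting on the top, its tip 10 mm above the work surface.
- stand_mouth (a point): Centre of the stand's hole, on the stand's top (60 mm above the work surface).
- tray: Grey rework tray, fixed open box 150 (x) x 180 (y) mm outside, 30 mm high, walls and floor about 4 mm thick. Origin: centre of its underside. It stands on the robot's left or right.
- housing_a: Sloped-top housing, off-white, 100 (x) x 56 (y) mm, 0.3-0.65 kg, loose. Origin: centre of underside; low end (40 mm) at -x towards the robot, high end (95 mm) at +x; flat upright sides, 65 mm high at mid-length. One of three in a row across the table, about 180 mm apart in y, alike but for the hole in the top: two 24.5 mm, one undersized 19.5 mm; which is not told, try them.
- housing_a_hole (a point): Centre of this housing's hole, on the surface of the sloped top, 67 mm above its underside. z points out of the hole, square to the slope (30 degrees from vertical, leaning to the low end). The top is 14 mm thick and hollow below: the whole 50 mm pin has room along this axis.
- housing_b: Sloped-top housing, off-white, 100 (x) x 56 (y) mm, 0.3-0.65 kg, loose. Origin: centre of underside; low end (40 mm) at -x towards the robot, high end (95 mm) at +x; flat upright sides, 65 mm high at mid-length. One of three in a row across the table, about 180 mm apart in y, alike but for the hole in the top: two 24.5 mm, one undersized 19.5 mm; which is not told, try them.
- housing_b_hole (a point): Centre of this housing's hole, on the surface of the sloped top, 67 mm above its underside. z points out of the hole, square to the slope (30 degrees from vertical, leaning to the low end). The top is 14 mm thick and hollow below: the whole 50 mm pin has room along this axis.
- housing_c: Sloped-top housing, off-white, 100 (x) x 56 (y) mm, 0.3-0.65 kg, loose. Origin: centre of underside; low end (40 mm) at -x towards the robot, high end (95 mm) at +x; flat upright sides, 65 mm high at mid-length. One of three in a row across the table, about 180 mm apart in y, alike but for the hole in the top: two 24.5 mm, one undersized 19.5 mm; which is not told, try them.
- housing_c_hole (a point): Centre of this housing's hole, on the surface of the sloped top, 67 mm above its underside. z points out of the hole, square to the slope (30 degrees from vertical, leaning to the low end). The top is 14 mm thick and hollow below: the whole 50 mm pin has room along this axis.
- terminal_block: Black screw-terminal block, 50 x 54 x 46 mm high; a bystander, to be left alone. Origin on its underside.
- contactor: White and black contactor, 75 x 45 x 84 mm high; a bystander, to be left alone. Origin on its underside.
- screwdriver: Red and yellow insulated screwdriver, 210 mm long and 30 mm thick, lying, blade along its +x, origin below where the blade meets the handle; a bystander, to be left alone. Origin on its underside.
- screwdriver_2: Second red and yellow screwdriver like the first, farther back; a bystander, to be left alone. Origin on its underside.
Things that resemble listed ones, but are neither listed nor needed, are in the scene too. There is more than one size of the gauge; the one meant has the size given above.

How it is judged:
On the way, in this order (a step that is already met when the one before it is completed fails the run):
1. the gauge, in line with the hole of the left-hand housing, has gone at least 20 mm in, or, in the undersized one, has been stopped with its nose in the mouth (((world y of housing_a above 0.09 m and x of gauge in the frame of housing_a_hole between -0.009 and 0.009 m and y of gauge in the frame of housing_a_hole between -0.009 and 0.009 m and angle between the z axis of gauge and the z axis of housing_a_hole, either way round below 0.26 rad and z of gauge in the frame of housing_a_hole below -0.02 m) or (world y of housing_b above 0.09 m and x of gauge in the frame of housing_b_hole between -0.009 and 0.009 m and y of gauge in the frame of housing_b_hole between -0.009 and 0.009 m and angle between the z axis of gauge and the z axis of housing_b_hole, either way round below 0.26 rad and z of gauge in the frame of housing_b_hole below -0.001 m and contact force between gauge and housing_b above 1 N) or (world y of housing_c above 0.09 m and x of gauge in the frame of housing_c_hole between -0.009 and 0.009 m and y of gauge in the frame of housing_c_hole between -0.009 and 0.009 m and angle between the z axis of gauge and the z axis of housing_c_hole, either way round below 0.26 rad and z of gauge in the frame of housing_c_hole below -0.02 m))).
2. the gauge, in line with the hole of the middle housing, has gone at least 20 mm in, or, in the undersized one, has been stopped with its nose in the mouth (((world y of housing_a between -0.09 and 0.09 m and x of gauge in the frame of housing_a_hole between -0.009 and 0.009 m and y of gauge in the frame of housing_a_hole between -0.009 and 0.009 m and angle between the z axis of gauge and the z axis of housing_a_hole, either way round below 0.26 rad and z of gauge in the frame of housing_a_hole below -0.02 m) or (world y of housing_b between -0.09 and 0.09 m and x of gauge in the frame of housing_b_hole between -0.009 and 0.009 m and y of gauge in the frame of housing_b_hole between -0.009 and 0.009 m and angle between the z axis of gauge and the z axis of housing_b_hole, either way round below 0.26 rad and z of gauge in the frame of housing_b_hole below -0.001 m and contact force between gauge and housing_b above 1 N) or (world y of housing_c between -0.09 and 0.09 m and x of gauge in the frame of housing_c_hole between -0.009 and 0.009 m and y of gauge in the frame of housing_c_hole between -0.009 and 0.009 m and angle between the z axis of gauge and the z axis of housing_c_hole, either way round below 0.26 rad and z of gauge in the frame of housing_c_hole below -0.02 m))).
3. the gauge, in line with the hole of the right-hand housing, has gone at least 20 mm in, or, in the undersized one, has been stopped with its nose in the mouth (((world y of housing_a below -0.09 m and x of gauge in the frame of housing_a_hole between -0.009 and 0.009 m and y of gauge in the frame of housing_a_hole between -0.009 and 0.009 m and angle between the z axis of gauge and the z axis of housing_a_hole, either way round below 0.26 rad and z of gauge in the frame of housing_a_hole below -0.02 m) or (world y of housing_b below -0.09 m and x of gauge in the frame of housing_b_hole between -0.009 and 0.009 m and y of gauge in the frame of housing_b_hole between -0.009 and 0.009 m and angle between the z axis of gauge and the z axis of housing_b_hole, either way round below 0.26 rad and z of gauge in the frame of housing_b_hole below -0.001 m and contact force between gauge and housing_b above 1 N) or (world y of housing_c below -0.09 m and x of gauge in the frame of housing_c_hole between -0.009 and 0.009 m and y of gauge in the frame of housing_c_hole between -0.009 and 0.009 m and angle between the z axis of gauge and the z axis of housing_c_hole, either way round below 0.26 rad and z of gauge in the frame of housing_c_hole below -0.02 m))).
At the end, for the whole second after the job is handed in: Gauge upright in its stand (8 mm, 8 deg, tip under 16 mm high); undersized housing upright (6 deg) on the tray's floor, its centre within 50 mm (x) and 70 mm (y) of the tray's; the good housings upright within 40 mm of their start; all at rest and released (horizontal distance between gauge and stand_mouth below 0.008 m and angle between gauge's own z axis and vertical below 0.15 rad and height (world z) of gauge below 0.016 m and x of housing_b in the frame of tray between -0.05 and 0.05 m and y of housing_b in the frame of tray between -0.07 and 0.07 m and z of housing_b in the frame of tray below 0.012 m and angle between each of housing_b, housing_a, housing_c's own z axis and vertical below 0.1 rad and distance of each of housing_a, housing_c from where it was at the start of the episode below 0.04 m and linear speed of each of housing_a, housing_b, housing_c, gauge below 0.02 m/s); the robot touches nothing.
It fails at once if the gauge is forced hard against a housing (contact forces over 100 N, as summed round the hole) (contact force between gauge and housing_a above 100 N or contact force between gauge and housing_b above 100 N or contact force between gauge and housing_c above 100 N).
It fails at once if a bystander is shifted by more than 30 mm (distance of any of terminal_block, contactor, screwdriver, screwdriver_2 from where it was at the start of the episode above 0.03 m).
It fails at once if a housing or the gauge is dropped (moves faster than 0.6 m/s with no finger on it) ((linear speed of housing_a above 0.6 m/s and contact force between the fingers and housing_a below 0.05 N) or (linear speed of housing_b above 0.6 m/s and contact force between the fingers and housing_b below 0.05 N) or (linear speed of housing_c above 0.6 m/s and contact force between the fingers and housing_c below 0.05 N) or (linear speed of gauge above 0.6 m/s and contact force between the fingers and gauge below 0.05 N)).
It also fails if it takes over 72 s, if anything falls off the work surface, if the arm or the gripper's body presses on something with over 40 N, if the wrist force passes 120 N, or if a joint passes its speed limit or range.

## Working session

There is one attempt and no reset: what is moved stays moved. The work goes in short steps, Python scripts to look and compute and a shell command to move; the robot and the scene stay as the last step left them, time stands still between calls to the robot, and variables do not carry over. Pictures are saved under pics/ and viewed, and the job is handed in when it is done.

```bash
ls; mkdir -p pics
cat > h.py <<'E'
import numpy as np, cv2
from plant import get_state, snapshot, find_in
def snap(n,f):
    s=snapshot(n); cv2.imwrite(f'pics/{f}.png',s['color'][:,:,::-1]); return s
def ray(s,px):
    K=np.array(s['intrinsics']);E=np.array(s['extrinsics']);R=E[:3,:3];t=E[:3,3]
    d=R.T@np.linalg.inv(K)@np.array([px[0],px[1],1.]); return -R.T@t,d
def onz(s,px,z):
    o,d=ray(s,px); return o+d*(z-o[2])/d[2]
def proj(s,p):
    K=np.array(s['intrinsics']);E=np.array(s['extrinsics']);c=E[:3,:3]@np.array(p)+E[:3,3]; u=K@c; return u[:2]/u[2]
E
python3 - <<'E'
from h import *
np.set_printoptions(precision=3,suppress=True)
st=get_state(); print(st)
for n in ('side','top'):
    s=snap(n,n+'0'); E=s['extrinsics']; print(n,s['intrinsics'],ray(s,(320,240)))
    for t in ['gauge','stand','tray','housing_a','housing_a_hole','terminal_block','contactor','screwdriver','stand_mouth']:
        try:
            print(t,[(np.round(r['xy']).tolist(),round(r['score'],2)) for r in find_in(t,n)][:6])
        except Exception as e: print(t,e)
E
```

```text
pics
{'clock': 0.0, 'q': array([ 1.361,  0.69 , -0.195,  1.566,  0.157,  0.903, -0.215]), 'qd': array([-0.001,  0.   ,  0.   , -0.   ,  0.002, -0.   , -0.   ]), 'joint_torque': array([ -0.001, -52.756,  -1.267, -15.342,  -0.052,   0.007,   0.   ]), 'tool_pos': array([ 0.151, -0.606,  0.238]), 'eef_rot': array([ 0.993,  0.122, -0.   , -0.001]), 'contact_force': array([-0.207,  0.444,  0.149]), 'moment': array([ 0.029, -0.005,  0.011]), 'opening': 1.0008395442783322}
side [[494.948   0.    316.325]
 [  0.    494.948 241.397]
 [  0.      0.      1.   ]] (array([ 0.161, -0.543,  0.839]), array([ 0.357,  0.539, -0.763]))
gauge [([198.0, 207.0], 0.78), ([128.0, 193.0], 0.64), ([185.0, 166.0], 0.51)]
stand [([186.0, 189.0], 0.84)]
tray [([359.0, 412.0], 0.56)]
housing_a [([395.0, 303.0], 0.72), ([362.0, 231.0], 0.57)]
housing_a_hole [([184.0, 189.0], 0.71), ([316.0, 177.0], 0.64)]
terminal_block []
contactor [([453.0, 242.0], 0.9), ([395.0, 304.0], 0.18)]
screwdriver [([381.0, 183.0], 0.76), ([313.0, 306.0], 0.64)]
stand_mouth [([184.0, 189.0], 0.68)]
top [[586.168   0.    323.313]
 [  0.    586.168 237.433]
 [  0.      0.      1.   ]] (array([0.246, 0.007, 1.24 ]), array([ 0.225, -0.002, -0.974]))
gauge [([162.0, 394.0], 0.93), ([222.0, 328.0], 0.84), ([159.0, 319.0], 0.81)]
stand [([171.0, 318.0], 0.61)]
tray [([473.0, 297.0], 0.62), ([234.0, 199.0], 0.28)]
housing_a [([409.0, 218.0], 0.89), ([230.0, 197.0], 0.62), ([372.0, 131.0], 0.59), ([324.0, 197.0], 0.55)]
housing_a_hole [([232.0, 196.0], 0.56), ([408.0, 218.0], 0.36)]
terminal_block [([265.0, 291.0], 0.71)]
contactor [([373.0, 127.0], 0.95)]
screwdriver [([365.0, 280.0], 0.66), ([261.0, 134.0], 0.58)]
stand_mouth [([174.0, 322.0], 0.55)]
```

View pics/top0.png

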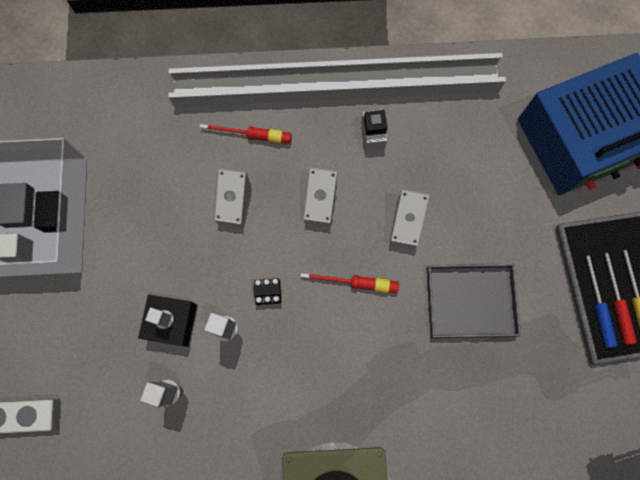

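View pics/side0.png

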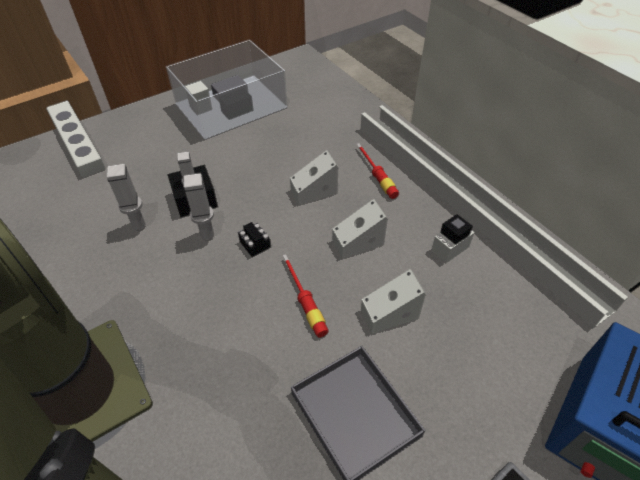

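Run:
```python
import cv2,numpy as np
t=cv2.imread('pics/top0.png');s=cv2.imread('pics/side0.png')
def c(im,x,y,w,h,k): return cv2.resize(im[y:y+h,x:x+w],None,fx=k,fy=k,interpolation=cv2.INTER_CUBIC)
a=c(t,130,285,120,130,4.0);b=c(s,95,145,130,120,4)
h=max(a.shape[0],b.shape[0]);
a=cv2.copyMakeBorder(a,0,h-a.shape[0],0,0,0);b=cv2.copyMakeBorder(b,0,h-b.shape[0],0,0,0)
o=np.hstack([a,b]);print(o.shape);cv2.imwrite('pics/g0.png',cv2.resize(o,None,fx=.8,fy=.8,interpolation=cv2.INTER_AREA))
cv2.imwrite('pics/ht.png',c(t,200,155,240,100,3.3)); cv2.imwrite('pics/hs.png',c(s,280,140,160,200,3))
```

```text
(520, 1000, 3)
```

View pics/g0.png

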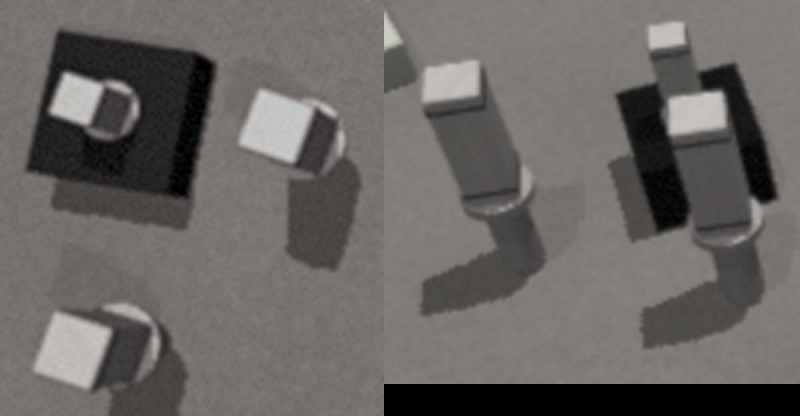

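View pics/ht.png

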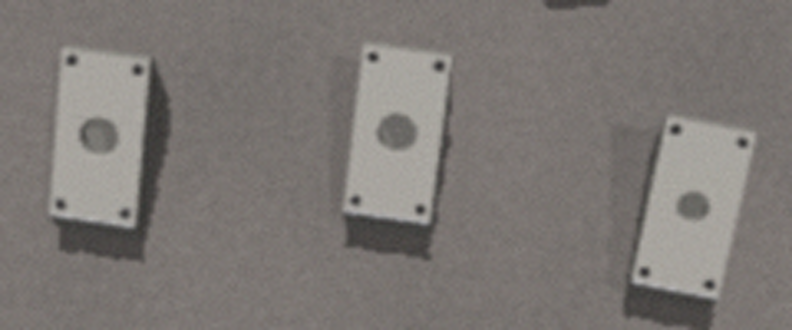

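View pics/hs.png

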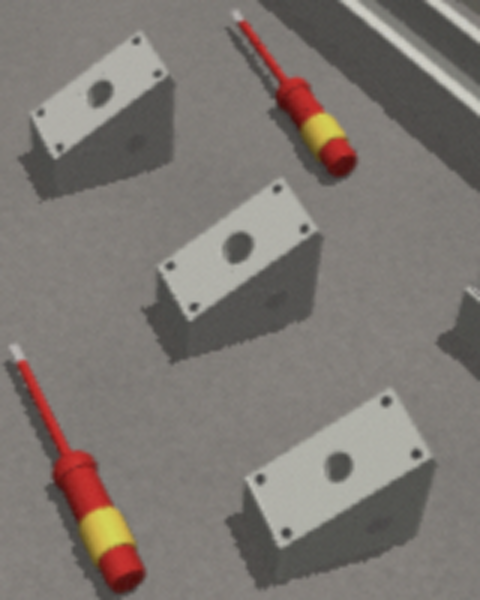

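```bash
cat >> h.py <<'E'
def sdict(n):
    return snapshot(n)
def contour_quad(im,center,win=70,thr=None):
    x,y=map(int,center);x0=max(0,x-win);y0=max(0,y-win)
    g=cv2.cvtColor(im[y0:y+win,x0:x+win],cv2.COLOR_RGB2GRAY)
    g=cv2.resize(g,None,fx=4,fy=4,interpolation=cv2.INTER_CUBIC)
    m=(g>thr).astype(np.uint8)
    cs,h=cv2.findContours(m,cv2.RETR_CCOMP,cv2.CHAIN_APPROX_NONE)
    best=max([i for i in range(len(cs)) if h[0][i][3]<0],key=lambda i:cv2.contourArea(cs[i])-1e3*abs(cv2.pointPolygonTest(cs[i],(4.*(x-x0),4.*(y-y0)),True)<-20))
    c=cs[best]
    hull=cv2.convexHull(c); eps=5
    q=cv2.approxPolyDP(hull,0.06*cv2.arcLength(hull,True),True)[:,0]
    holes=[(cv2.contourArea(cs[i]),cs[i]) for i in range(len(cs)) if h[0][i][3]==best]
    hb=max(holes,key=lambda a:a[0])
    M=cv2.moments(hb[1]);hc=np.array([M['m10'],M['m01']])/M['m00']
    f=lambda p:(np.array(p)+.5)/4-.5+[x0,y0]
    return f(q),f(hc),hb[0]/16
E
python3 - <<'E'
from h import *
np.set_printoptions(precision=4,suppress=True)
import pickle
T=snapshot('top');S=snapshot('side');pickle.dump((T,S),open('init.pkl','wb'))
for im,pts in((T,[(230,197),(320,195),(409,218)]),(S,[(315,172),(360,225),(393,296)])):
    print(ray(im,(320,240))[0])
    g=cv2.cvtColor(im['color'],cv2.COLOR_RGB2GRAY)
    for p in pts:
        p=np.array(p)
        vals=[g[p[1]+d,p[0]+e] for d,e in((0,0),(-12,0),(14,3),(0,-8),(0,9))];print('gray',vals)
        thr=140 
        q,h,a=contour_quad(im['color'],p,45,thr)
        print('hole px',h,'area',a,'z67:',onz(im,h,.067)[:2]); print(q.tolist())
E
```

```text
[0.2458 0.0066 1.2398]
gray [np.uint8(123), np.uint8(162), np.uint8(164), np.uint8(164), np.uint8(167)]
hole px [229.4623 195.6203] area 113.53125 z67: [0.6217 0.1882]
[[219.125, 169.125], [244.375, 173.125], [239.875, 222.875], [214.625, 218.875]]
gray [np.uint8(102), np.uint8(166), np.uint8(163), np.uint8(166), np.uint8(165)]
hole px [319.8117 194.5706] area 113.75 z67: [ 0.6142 -0.0006]
[[310.125, 167.875], [336.125, 171.875], [328.625, 222.125], [303.625, 217.875]]
gray [np.uint8(101), np.uint8(166), np.uint8(164), np.uint8(167), np.uint8(168)]
hole px [409.5906 216.9929] area 76.09375 z67: [ 0.5561 -0.184 ]
[[402.625, 189.875], [428.375, 195.375], [416.875, 244.875], [391.625, 239.875]]
[ 0.1606 -0.5428  0.8389]
gray [np.uint8(85), np.uint8(175), np.uint8(83), np.uint8(177), np.uint8(167)]
hole px [312.9635 170.6945] area 65.65625 z67: [0.6255 0.187 ]
[[327.125, 150.125], [335.625, 163.875], [297.875, 192.125], [289.375, 176.875]]
gray [np.uint8(79), np.uint8(176), np.uint8(82), np.uint8(178), np.uint8(176)]
hole px [358.9664 222.0093] area 91.21875 z67: [ 0.6177 -0.0017]
[[374.125, 198.875], [385.625, 215.875], [342.625, 246.125], [332.125, 227.875]]
gray [np.uint8(80), np.uint8(177), np.uint8(89), np.uint8(175), np.uint8(176)]
hole px [392.429  295.1297] area 81.84375 z67: [ 0.5592 -0.1848]
[[410.125, 268.625], [423.625, 291.375], [372.625, 321.625], [361.125, 298.625]]
```

```bash
cat > fit.py <<'E'
from h import *
import pickle
from scipy.optimize import least_squares
np.set_printoptions(precision=4,suppress=True)
T,S=pickle.load(open('init.pkl','rb'))
P={'L':((230,197),(315,172)),'M':((320,195),(360,225)),'R':((409,218),(393,296))}
def order(q): # by angle about centre, start anything
    return q
obs={k:[contour_quad(c['color'],p,45,140)[:2] for c,p in zip((T,S),v)] for k,v in P.items()}
def model(p,hl,hh):
    x,y,a=p;c,s=np.cos(a),np.sin(a);R=np.array([[c,-s],[s,c]])
    pts=[(.05,.028,hh),(.05,-.028,hh),(-.05,-.028,hl),(-.05,.028,hl),(0,0,.067)]
    return np.array([[*(R@np.array(u[:2])+[x,y]),u[2]] for u in pts])
def res(v,full=False):
    off={0:v[9:11],1:v[11:13]};r=[]
    for i,k in enumerate('LMR'):
        m=model(v[3*i:3*i+3],v[13],v[14])
        for j,c in enumerate((T,S)):
            pr=np.array([proj(c,u) for u in m])+off[j]
            q,h=obs[k][j]
            D=np.linalg.norm(pr[:4,None]-q[None],axis=2); 
            for n in range(4): r+=list(pr[n]-q[np.argmin(D[n])])
            r+=list(2*(pr[4]-h))
    r+=list((v[9:13])/1.5); r+=[(v[13]-.04)/.002,(v[14]-.095)/.002]
    return np.array(r)
v0=[.62,.188,-.1,.616,0,-.1,.556,-.184,-.2,0,0,0,0,.04,.095]
o=least_squares(res,v0,loss='soft_l1');v=o.x
for i,k in enumerate('LMR'): print(k,v[3*i:3*i+2],np.degrees(v[3*i+2]))
print('off',v[9:13],'h',v[13:]);print(o.fun[:60].round(1))
E
python3 fit.py
python3 - <<'E'
from h import *
import pickle
np.set_printoptions(precision=4,suppress=True)
T,S=pickle.load(open('init.pkl','rb'))
# crop factor 3.2, top offset (130,285)
f=lambda x,y:(130+x/3.2,285+y/3.2)
q=[f(63,71),f(104,80),f(92,127),f(50,115)]
print('handle top',[onz(T,p,.136)[:2] for p in q],np.mean([onz(T,p,.136) for p in q],0))
st=[f(58,30),f(195,52),f(168,196),f(28,170)]
print('stand top',[onz(T,p,.06)[:2] for p in st],np.mean([onz(T,p,.06) for p in st],0))
print('collar',onz(T,f(111,110),.066))
for n,q in(('d1',[f(263,90),f(313,107),f(294,165),f(240,141)]),('d2',[f(55,311),f(112,326),f(95,390),f(35,370)])):
    for z in(.13,.16,.2): print(n,z,[onz(T,p,z)[:2] for p in q][:2],np.mean([onz(T,p,z) for p in q],0))
g=lambda x,y:(95+(x-384)/3.2,145+y/3.2)
for p in (g(452,65),g(668,25),g(700,97)): print([onz(S,p,z) for z in(.136,.16)])
tr=[(428,265),(516,265),(519,340),(431,340)]
print('tray',[onz(T,p,.03)[:2] for p in tr],np.mean([onz(T,p,.03) for p in tr],0))
E
```

```text
L [0.6237 0.1891] -10.5956237050684
M [0.6161 0.0002] -10.886168671838083
R [ 0.5578 -0.1832] -13.799361451798637
off [0.4261 0.9687 0.8957 0.0874] h [0.0419 0.0903]
[-0.7 -1.4  0.7 -2.   0.5  0.5 -0.3  1.1 -0.   0.1  0.6 -0.1  2.   0.7
 -0.4  0.  -0.5  0.1 -0.5 -0.3 -0.4 -1.2  0.3 -1.7  1.1  0.3 -0.1  1.
 -0.   0.2  0.7 -0.1  1.5  0.6 -0.4 -0.1 -0.6 -0.3 -0.5 -0.3 -1.1 -1.2
  0.1 -1.8  0.5  0.6 -0.6  0.7 -0.   0.4  1.1  0.2  1.6  0.7  0.   0.6
 -0.3 -0.3 -0.5 -0.3]
handle top [array([0.3876, 0.3308]), array([0.3811, 0.3066]), array([0.354 , 0.3133]), array([0.3622, 0.338 ])] [0.3712 0.3222 0.136 ]
stand top [array([0.4235, 0.3567]), array([0.4051, 0.2701]), array([0.3165, 0.2867]), array([0.3368, 0.3738])] [0.3705 0.3218 0.06  ]
collar [0.3707 0.321  0.066 ]
d1 0.13 [array([0.3711, 0.2143]), array([0.3596, 0.185 ])] [0.3498 0.206  0.13  ]
d1 0.16 [array([0.3677, 0.2087]), array([0.3565, 0.1801])] [0.347  0.2006 0.16  ]
d1 0.2 [array([0.3632, 0.2012]), array([0.3524, 0.1737])] [0.3432 0.1934 0.2   ]
d2 0.13 [array([0.2504, 0.3348]), array([0.2404, 0.3019])] [0.2286 0.3234 0.13  ]
d2 0.16 [array([0.2503, 0.3259]), array([0.2405, 0.2939])] [0.2291 0.3148 0.16  ]
d2 0.2 [array([0.2501, 0.3141]), array([0.2407, 0.2833])] [0.2297 0.3034 0.2   ]
[array([0.2435, 0.3725, 0.136 ]), array([0.2407, 0.3412, 0.16  ])]
[array([0.3808, 0.3295, 0.136 ]), array([0.3733, 0.2997, 0.16  ])]
[array([0.3686, 0.2499, 0.136 ]), array([0.3615, 0.2228, 0.16  ])]
tray [array([ 0.4599, -0.2197]), array([ 0.4505, -0.4037]), array([ 0.296 , -0.3903]), array([ 0.3051, -0.2116])] [ 0.3779 -0.3063  0.03  ]
```

```bash
cat >> h.py <<'E'
from scipy.spatial.transform import Rotation as Ro
def orient(z,ydir):
    z=np.array(z,float);z/=np.linalg.norm(z);y=np.array(ydir,float);y-=z*(y@z);y/=np.linalg.norm(y)
    return Ro.from_matrix(np.c_[np.cross(y,z),y,z])
def down(yaz): a=np.radians(yaz); return orient([0,0,-1],[np.cos(a),np.sin(a),0])
def rows(pos,R,mmax=40,amax=6.5,pos0=None,R0=None):
    st=get_state()
    p=np.array(st['tool_pos']) if pos0 is None else np.array(pos0); Q=Ro.from_quat(st['eef_rot']) if R0 is None else R0
    pos=np.array(pos,float);d=(pos-p)*1e3;rv=(Q.inv()*R).as_rotvec(degrees=True)
    n=int(max(1,np.ceil(np.linalg.norm(d)/mmax-1e-3),np.ceil(np.linalg.norm(rv)/amax-1e-3)))
    print('from',p.round(4),'F',np.round(st['contact_force'],1),'open',round(st['opening']*88.1,1),'t',round(st['clock'],2),'| total tool',Q.inv().apply(d).round(1),rv.round(2),'rows',n)
    for i in range(n):
        t=Q.inv().apply(d/n); print(i,np.r_[t.round(1),(rv/n).round(2)].tolist()); Q=Q*Ro.from_rotvec(rv/n,degrees=True)
E
python3 - <<'E'
from h import *
rows((.5,-.1,.3),down(-76))
rows((.371,.322,.25),down(-15),pos0=(.5,-.1,.3),R0=down(-76))
E
```

```text
from [ 0.1509 -0.6065  0.2387] F [ 0.6 -0.2 -1. ] open 88.1 t 1.1 | total tool [ 461.1 -407.2  -61.3] [ 0.   -0.   -0.03] rows 16
0 [28.8, -25.5, -3.8, 0.0, -0.0, -0.0]
1 [28.8, -25.5, -3.8, 0.0, -0.0, -0.0]
2 [28.8, -25.5, -3.8, 0.0, -0.0, -0.0]
3 [28.8, -25.5, -3.8, 0.0, -0.0, -0.0]
4 [28.8, -25.4, -3.8, 0.0, -0.0, -0.0]
5 [28.8, -25.4, -3.8, 0.0, -0.0, -0.0]
6 [28.8, -25.4, -3.8, 0.0, -0.0, -0.0]
7 [28.8, -25.4, -3.8, 0.0, -0.0, -0.0]
8 [28.8, -25.4, -3.8, 0.0, -0.0, -0.0]
9 [28.8, -25.4, -3.8, 0.0, -0.0, -0.0]
10 [28.8, -25.4, -3.8, 0.0, -0.0, -0.0]
11 [28.8, -25.4, -3.8, 0.0, -0.0, -0.0]
12 [28.8, -25.4, -3.8, 0.0, -0.0, -0.0]
13 [28.8, -25.4, -3.8, 0.0, -0.0, -0.0]
14 [28.8, -25.4, -3.8, 0.0, -0.0, -0.0]
15 [28.8, -25.4, -3.8, 0.0, -0.0, -0.0]
from [ 0.5 -0.1  0.3] F [ 0.6 -0.2 -1. ] open 88.1 t 1.1 | total tool [ -23.1 -440.7   50. ] [  0.   0. -61.] rows 12
0 [-1.9, -36.7, 4.2, 0.0, 0.0, -5.08]
1 [1.3, -36.7, 4.2, 0.0, 0.0, -5.08]
2 [4.6, -36.5, 4.2, 0.0, 0.0, -5.08]
3 [7.8, -35.9, 4.2, 0.0, 0.0, -5.08]
4 [11.0, -35.1, 4.2, 0.0, 0.0, -5.08]
5 [14.0, -34.0, 4.2, 0.0, 0.0, -5.08]
6 [17.0, -32.6, 4.2, 0.0, 0.0, -5.08]
7 [19.8, -31.0, 4.2, 0.0, 0.0, -5.08]
8 [22.5, -29.1, 4.2, 0.0, 0.0, -5.08]
9 [25.0, -27.0, 4.2, 0.0, 0.0, -5.08]
10 [27.3, -24.7, 4.2, 0.0, 0.0, -5.08]
11 [29.3, -22.2, 4.2, 0.0, 0.0, -5.08]
```

Three things could be taken for the gauge. One stands in the stand at top px (162,317) with a handle of about 26 mm. The other two, at (222,328) and (155,392), stand on the table with handles of about 32 mm. I choose the one in the stand; the crop confirms its size. The hole on the right, at (410,217), looks smaller than the others.

```bash
python3 -m creep '[28,-25,-8,0,0,0,28,-25,-8,0,0,0,28,-25,-8,0,0,0,28,-25,-8,0,0,0,28,-25,-8,0,0,0]' 88
```

```text
clock: 1.52
tool_pos: [0.252, -0.4542, 0.2765]
eef_rot: [0.994, 0.112, -0.003, 0.002]
contact_force: [0.5, -0.8, 0.2]
opening: 1.001
```

```bash
python3 -m creep '[28,-25,-8,0,0,0,28,-25,-8,0,0,0,28,-25,-4,0,0,0,28,-25,-4,0,0,0,28,-25,-4,0,0,0]'
```

```text
clock: 1.93
tool_pos: [0.3651, -0.2936, 0.3066]
eef_rot: [0.994, 0.111, -0.001, 0.003]
contact_force: [0.6, 0.0, 0.1]
opening: 0.996
```

```bash
python3 -m creep '[28,-25,0,0,0,0,28,-25,0,0,0,0,28,-25,0,0,0,0,28,-25,0,0,0,0,28,-25,0,0,0,0]'
```

```text
clock: 2.35
tool_pos: [0.4791, -0.1328, 0.3081]
eef_rot: [0.994, 0.111, 0.001, 0.005]
contact_force: [0.9, -0.8, 0.1]
opening: 1.0
```

```bash
python3 -m creep '[0,-40,0,0,0,-5.5,2,-40,0,0,0,-5.5,5,-39,0,0,0,-5.5,8,-39,0,0,0,-5.5,12,-38,0,0,0,-5.5]'
```

```text
clock: 2.77
tool_pos: [0.4302, 0.0676, 0.3066]
eef_rot: [0.936, 0.353, 0.006, 0.007]
contact_force: [0.5, 0.2, 0.0]
opening: 0.999
```

```bash
python3 -m creep '[15,-36,4,0,0,-5.5,18,-34,4,0,0,-5.5,21,-32,4,0,0,-5.5,23,-30,4,0,0,-5.5,26,-28,4,0,0,-5.5]'; python3 -c "
from h import *
rows((.371,.322,.25),down(-15))"
```

```text
clock: 3.18
tool_pos: [0.3618, 0.2568, 0.2858]
eef_rot: [0.818, 0.575, 0.008, 0.009]
contact_force: [0.6, 0.8, 0.0]
opening: 1.002
from [0.3618 0.2568 0.2858] F [0.6 0.8 0. ] open 88.2 t 3.18 | total tool [ 64.3 -14.3  35.6] [ 1.35 -0.09 -4.82] rows 2
0 [32.2, -7.2, 17.8, 0.67, -0.04, -2.41]
1 [32.4, -5.6, 17.9, 0.67, -0.04, -2.41]
```

```bash
python3 -m creep '[32,-7,18,0.7,0,-2.4,32,-6,18,0.7,0,-2.4,0,0,0,0,0,0]' 60; python3 -c "
from h import *
rows((.371,.322,.089),down(-15))
s=snap('top','t1');s2=snap('side','s1')"
```

```text
clock: 3.43
tool_pos: [0.3653, 0.3339, 0.2499]
eef_rot: [0.787, 0.617, 0.003, -0.004]
contact_force: [0.4, 0.3, 0.4]
opening: 0.794
from [0.3653 0.3339 0.2499] F [0.4 0.3 0.4] open 70.0 t 3.43 | total tool [-11.9   8.8 160.7] [-0.16 -0.6   1.23] rows 5
0 [-2.4, 1.8, 32.1, -0.03, -0.12, 0.25]
1 [-2.3, 1.7, 32.2, -0.03, -0.12, 0.25]
2 [-2.2, 1.7, 32.2, -0.03, -0.12, 0.25]
3 [-2.2, 1.7, 32.2, -0.03, -0.12, 0.25]
4 [-2.1, 1.7, 32.2, -0.03, -0.12, 0.25]
```

View pics/s1.png

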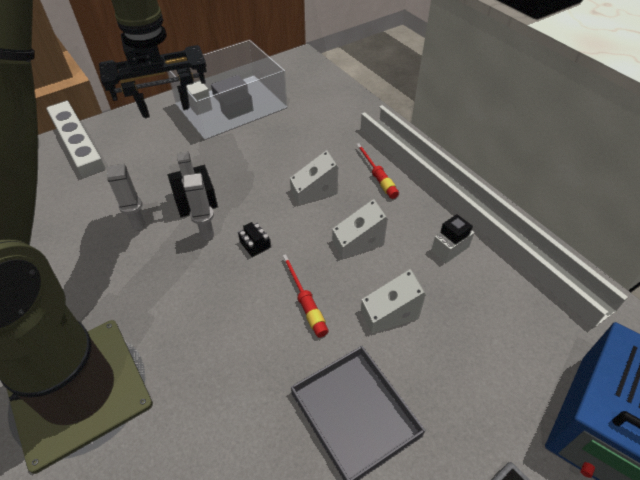

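The gripper is above the gauge: fingers at side px (143,105)–(185,100), gauge handle top at (184,160). I'll correct sideways and then go down.

```bash
python3 -m creep '[-6,4.5,20,0,-0.3,0.6,-6,4.5,20,0,-0.3,0.6,0,0,20,0,0,0,0,0,0,0,0,0]' 60; python3 -c "
from h import *
rows((.371,.322,.089),down(-15))
s=snap('top','t2')"
```

```text
clock: 3.87
tool_pos: [0.3748, 0.3096, 0.1925]
eef_rot: [0.798, 0.603, 0.0, 0.004]
contact_force: [-0.4, -0.6, -0.2]
opening: 0.68
from [0.3748 0.3096 0.1925] F [-0.4 -0.6 -0.2] open 59.9 t 3.87 | total tool [ 11.3  -7.7 103.4] [ 0.36  0.24 -0.83] rows 3
0 [3.8, -2.6, 34.5, 0.12, 0.08, -0.28]
1 [3.7, -2.5, 34.5, 0.12, 0.08, -0.28]
2 [3.7, -2.4, 34.5, 0.12, 0.08, -0.28]
```

View pics/t2.png

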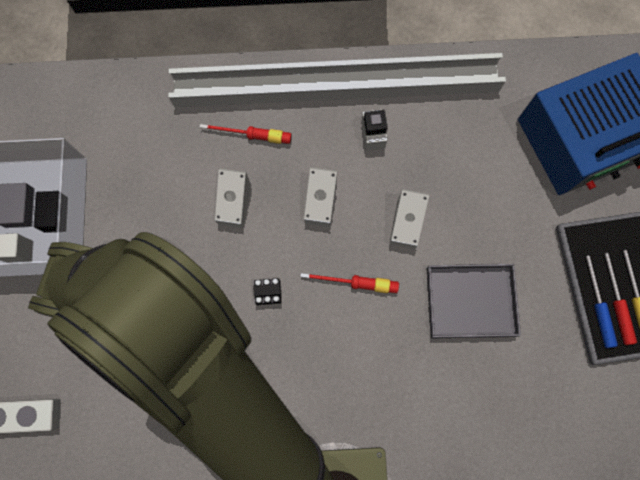

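```bash
python3 -c "
from h import *
rows((.371,.322,.089),down(-15))"; python3 -m creep '[0,0,0,0,0,0,0,0,0,0,0,0]'; python3 -c "
from h import *
rows((.371,.322,.089),down(-15))"; python3 -m creep '[10,-7,0,0,0,0]';python3 -m creep '[0,0,0,0,0,0]'; python3 -m creep '[0,0,0,0,0,0]';python3 -c "
from h import *
rows((.371,.322,.089),down(-15))"
```

```text
from [0.3754 0.31   0.1939] F [ 0.2 -0.1  0.6] open 60.3 t 3.92 | total tool [ 10.6  -8.3 104.8] [ 0.43  0.16 -0.85] rows 3
0 [3.5, -2.8, 34.9, 0.14, 0.05, -0.28]
1 [3.5, -2.7, 35.0, 0.14, 0.05, -0.28]
2 [3.5, -2.6, 35.0, 0.14, 0.05, -0.28]
clock: 4.08
tool_pos: [0.3765, 0.309, 0.1962]
eef_rot: [0.799, 0.602, 0.002, 0.004]
contact_force: [0.0, -0.6, 0.2]
opening: 0.682
from [0.3765 0.309  0.1962] F [ 0.  -0.6  0.2] open 60.1 t 4.08 | total tool [ 11.1  -9.9 107.1] [ 0.55  0.09 -1.  ] rows 3
0 [3.7, -3.3, 35.7, 0.18, 0.03, -0.33]
1 [3.7, -3.2, 35.7, 0.18, 0.03, -0.33]
2 [3.7, -3.0, 35.7, 0.18, 0.03, -0.33]
clock: 4.17
tool_pos: [0.3739, 0.3183, 0.1971]
eef_rot: [0.8, 0.6, 0.002, 0.006]
contact_force: [-0.3, 0.0, 0.0]
opening: 0.68
clock: 4.25
tool_pos: [0.3734, 0.3218, 0.1985]
eef_rot: [0.799, 0.601, 0.004, 0.004]
contact_force: [-0.1, 0.2, -0.3]
opening: 0.682
clock: 4.33
tool_pos: [0.3735, 0.3225, 0.1993]
eef_rot: [0.799, 0.601, 0.005, 0.004]
contact_force: [0.2, 0.0, -0.5]
opening: 0.679
from [0.3735 0.3225 0.1993] F [ 0.2  0.  -0.5] open 59.8 t 4.33 | total tool [ -1.6  -3.7 110.3] [ 0.73 -0.19 -1.11] rows 3
0 [-0.5, -1.2, 36.8, 0.24, -0.06, -0.37]
1 [-0.5, -1.1, 36.8, 0.24, -0.06, -0.37]
2 [-0.4, -0.9, 36.8, 0.24, -0.06, -0.37]
```

```bash
python3 -m creep '[-1,-3,20,0.5,0,-0.8,0,0,20,0,0,0,0,0,20,0,0,0,0,0,0,0,0,0]'; python3 -c "
from h import *
rows((.371,.322,.089),down(-15))"
```

```text
clock: 4.67
tool_pos: [0.3724, 0.327, 0.1409]
eef_rot: [0.794, 0.608, 0.008, -0.001]
contact_force: [0.3, -1.0, 0.4]
opening: 0.682
from [0.3724 0.327  0.1409] F [ 0.3 -1.   0.4] open 60.1 t 4.67 | total tool [-5.8 -0.4 51.8] [ 0.45 -0.74 -0.16] rows 2
0 [-2.9, -0.2, 25.9, 0.22, -0.37, -0.08]
1 [-2.7, -0.1, 25.9, 0.22, -0.37, -0.08]
```

```bash
python3 -m creep '[-5,0,16,0.2,-0.7,0,0,0,16,0,0,0,0,0,10,0,0,0,0,0,0,0,0,0]'; python3 -c "
from h import *
rows((.371,.322,.089),down(-15))"
```

```text
clock: 5.0
tool_pos: [0.3724, 0.3249, 0.1004]
eef_rot: [0.794, 0.608, 0.004, 0.001]
contact_force: [0.3, -0.7, 0.7]
opening: 0.682
from [0.3724 0.3249 0.1004] F [ 0.3 -0.7  0.7] open 60.1 t 5.0 | total tool [-3.2 -0.7 11.4] [ 0.37 -0.25 -0.07] rows 1
0 [-3.2, -0.7, 11.4, 0.37, -0.25, -0.07]
```

```bash
python3 -m creep '[-3,0,11,0.3,-0.3,0,0,0,1,0,0,0,-1,0,1,0,0,0]'; python3 -c "
from h import *
rows((.371,.322,.089),down(-15))
snap('side','s3')"
```

```text
clock: 5.25
tool_pos: [0.3725, 0.3228, 0.0889]
eef_rot: [0.794, 0.608, 0.002, 0.0]
contact_force: [-0.3, -0.3, -0.3]
opening: 0.679
from [0.3725 0.3228 0.0889] F [-0.3 -0.3 -0.3] open 59.8 t 5.25 | total tool [-1.2 -1.2 -0.1] [ 0.15 -0.16 -0.04] rows 1
0 [-1.2, -1.2, -0.1, 0.15, -0.16, -0.04]
```

View pics/s3.png

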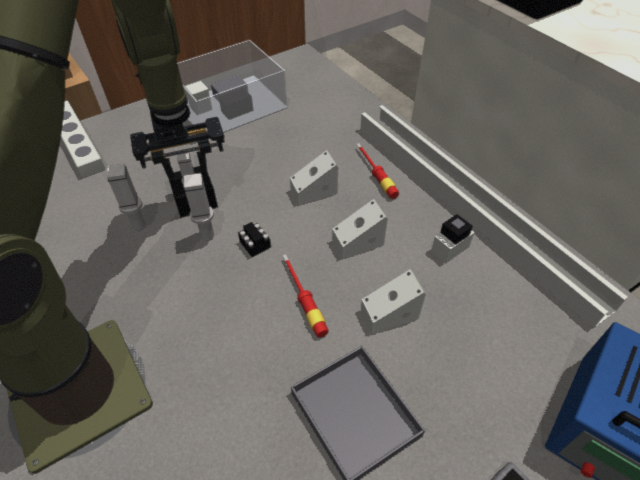

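The fingers straddle the handle, with the gauge at side px (185,165) between the two jaws. I'll close with 40 N.

```bash
python3 -m creep '[0,0,0.5,0,0,0,0,0,0.5,0,0,0,0,0,0.5,0,0,0,0,0,0.5,0,0,0,0,0,0.5,0,0,0]' 0 40;python3 -m creep '[0,0,0.5,0,0,0,0,0,0.5,0,0,0,0,0,0.5,0,0,0]'; python3 -c "
from h import *
rows((.371,.322,.089),down(-15))"
```

```text
clock: 5.72
tool_pos: [0.3731, 0.3224, 0.0876]
eef_rot: [0.794, 0.608, 0.003, 0.0]
contact_force: [0.0, -0.5, 0.0]
opening: 0.326
clock: 5.97
tool_pos: [0.3729, 0.3225, 0.0875]
eef_rot: [0.794, 0.608, 0.003, 0.001]
contact_force: [-1.0, -0.5, 6.0]
opening: 0.299
from [0.3729 0.3225 0.0875] F [-1.  -0.5  6. ] open 26.4 t 5.97 | total tool [-0.9 -1.8 -1.6] [ 0.28 -0.24 -0.09] rows 1
0 [-0.9, -1.8, -1.6, 0.28, -0.24, -0.09]
```

```bash
cat >> h.py <<'E'
L=0.0775
H={'L':((.6237,.1885,.067),-10.6),'M':((.6161,-.0003,.067),-10.9),'R':((.5578,-.1838,.067),-13.8)}
def hole(k):
    h,a=H[k];a=np.radians(a);ax=np.array([-.5*np.cos(a),-.5*np.sin(a),.866]);return np.array(h),ax,orient(-ax,[np.cos(a),np.sin(a),0])
def ins(k,above,**kw):
    h,ax,R=hole(k); rows(h+ax*(L+above),R,**kw)
    st=get_state();Q=Ro.from_quat(st['eef_rot']);tip=np.array(st['tool_pos'])+Q.apply([0,0,L])
    hf=np.c_[np.cross(orient(-ax,[1,0,0]).as_matrix()[:,1],ax),orient(-ax,[1,0,0]).as_matrix()[:,1],ax]
    print('tip height along axis mm',((tip-h)@ax*1e3).round(1),'lateral mm',np.linalg.norm((tip-h)-ax*((tip-h)@ax)).round(4)*1e3,'ang deg',np.degrees(np.arccos(-Q.apply([0,0,1])@ax)).round(1))
E
python3 -m creep '[0,0,-15,0,0,0,0,0,-30,0,0,0,0,0,-40,0,0,0,0,0,-40,0,0,0,0,0,-25,0,0,0]'; python3 -c "
from h import *
ins('L',.035)"
```

```text
clock: 6.38
tool_pos: [0.3686, 0.3192, 0.2365]
eef_rot: [0.793, 0.609, -0.005, 0.002]
contact_force: [1.4, 0.5, -2.5]
opening: 0.297
from [0.3686 0.3192 0.2365] F [ 1.4  0.5 -2.5] open 26.2 t 6.38 | total tool [-64.1 224.3  71.9] [-30.24   1.71  -4.06] rows 7
0 [-9.2, 32.0, 10.3, -4.32, 0.24, -0.58]
1 [-9.5, 31.1, 12.6, -4.32, 0.24, -0.58]
2 [-9.9, 30.0, 14.9, -4.32, 0.24, -0.58]
3 [-10.3, 28.7, 17.0, -4.32, 0.24, -0.58]
4 [-10.6, 27.2, 19.1, -4.32, 0.24, -0.58]
5 [-11.0, 25.6, 21.0, -4.32, 0.24, -0.58]
6 [-11.3, 23.8, 22.9, -4.32, 0.24, -0.58]
tip height along axis mm 217.3 lateral mm 208.5 ang deg 30.3
```

```bash
python3 -m creep '[-9,30,0,-4.3,0.2,-0.6,-9,30,2,-4.3,0.2,-0.6,-10,29,5,-4.3,0.2,-0.6,-10,27,8,-4.3,0.2,-0.6,-10,26,10,-4.3,0.2,-0.6]'; python3 -c "
from h import *
ins('L',.035)"
```

```text
clock: 6.8
tool_pos: [0.5028, 0.242, 0.2406]
eef_rot: [0.76, 0.621, 0.127, 0.144]
contact_force: [1.1, -0.0, -3.8]
opening: 0.302
from [0.5028 0.242  0.2406] F [ 1.1 -0.  -3.8] open 26.6 t 6.8 | total tool [-30.4  38.9  97.6] [-7.84 -0.37 -1.04] rows 3
0 [-10.1, 13.0, 32.5, -2.61, -0.12, -0.35]
1 [-10.1, 11.4, 33.1, -2.61, -0.12, -0.35]
2 [-10.1, 9.8, 33.6, -2.61, -0.12, -0.35]
tip height along axis mm 137.9 lateral mm 46.9 ang deg 7.9
```

```bash
python3 -m creep '[-12,16,20,-2.6,0,-0.4,-10,12,20,-2.6,0,-0.3,-5,5,20,-1.5,0,0,0,0,0,0,0,0,0,0,0,0,0,0]'; python3 -c "
from h import *
ins('L',.035)
snap('top','t4');snap('side','s4')
ins('L',.035)
im=np.vstack([cv2.resize(cv2.imread('pics/%s.png'%n)[y:y+150,x:x+200],None,fx=3,fy=3,interpolation=cv2.INTER_CUBIC) for n,x,y in(('t4',150,130),('s4',220,90))])
im=np.hstack([im[:450],im[450:]]);cv2.imwrite('pics/c4.png',cv2.resize(im,(800,300)))"
```

```text
clock: 7.22
tool_pos: [0.5471, 0.2034, 0.2023]
eef_rot: [0.748, 0.617, 0.157, 0.188]
contact_force: [0.1, 0.4, -2.3]
opening: 0.297
from [0.5471 0.2034 0.2023] F [ 0.1  0.4 -2.3] open 26.2 t 7.22 | total tool [-0.5  1.2 43.7] [-1.64  0.02 -0.31] rows 2
0 [-0.3, 0.6, 21.8, -0.82, 0.01, -0.16]
1 [-0.3, 0.3, 21.8, -0.82, 0.01, -0.16]
tip height along axis mm 78.7 lateral mm 2.2 ang deg 1.7
from [0.5472 0.2043 0.2028] F [-1.   0.3 -2.4] open 26.4 t 7.32 | total tool [-1.5  0.9 44.2] [-1.63 -0.1  -0.38] rows 2
0 [-0.7, 0.5, 22.1, -0.81, -0.05, -0.19]
1 [-0.7, 0.2, 22.1, -0.81, -0.05, -0.19]
tip height along axis mm 79.2 lateral mm 2.4 ang deg 1.7
```

View pics/c4.png

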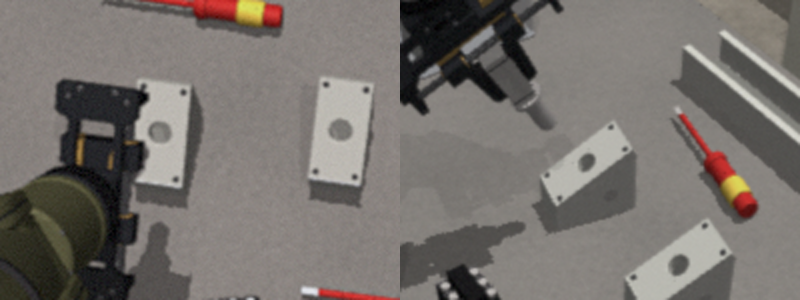

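The pin points at the left hole: in the side crop the tip is at (545,122) and the hole at (587,160). I'll move nearer.

```bash
python3 -m creep '[-1,1,20,-0.8,0,0,0,0,20,-0.8,0,0,0,0,10,0,0,0,0,0,0,0,0,0]'; python3 -c "
from h import *
ins('L',.015)
t=snap('top','t5');s=snap('side','s5')
ins('L',.015)
h,ax,R=hole('L');st=get_state();Q=Ro.from_quat(st['eef_rot']);tip=st['tool_pos']+Q.apply([0,0,L])
for c in(t,s): print('hole',proj(c,h),'tip',proj(c,tip))
im=np.hstack([cv2.resize(cv2.imread('pics/%s.png'%n)[y:y+90,x:x+100],None,fx=4,fy=4,interpolation=cv2.INTER_CUBIC) for n,x,y in(('t5',180,150),('s5',260,115))])
cv2.imwrite('pics/c5.png',im)"
```

```text
clock: 7.65
tool_pos: [0.5723, 0.2044, 0.1628]
eef_rot: [0.745, 0.614, 0.172, 0.194]
contact_force: [0.2, 1.0, -3.3]
opening: 0.299
from [0.5723 0.2044 0.1628] F [ 0.2  1.  -3.3] open 26.4 t 7.65 | total tool [-6.4 -1.6 17.1] [ 0.04 -0.75 -0.65] rows 1
0 [-6.4, -1.6, 17.1, 0.04, -0.75, -0.65]
tip height along axis mm 32.1 lateral mm 7.4 ang deg 0.8
from [0.572  0.2047 0.1639] F [ 1.2 -0.3 -2.9] open 26.2 t 7.75 | total tool [-6.7 -1.8 18.2] [ 0.07 -0.8  -0.65] rows 1
0 [-6.7, -1.8, 18.2, 0.07, -0.8, -0.65]
tip height along axis mm 33.3 lateral mm 7.7 ang deg 0.9
hole [229.31821916 194.70697649] tip [222.11195956 196.82785755]
hole [311.97652191 170.63428183] tip [304.42035418 160.48481247]
```

View pics/c5.png

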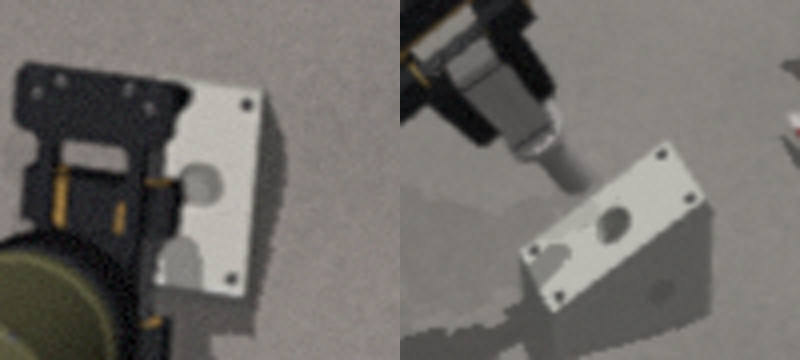

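```bash
sed -i "s/'L':((.6237,.1885/'L':((.6245,.188/" h.py; python3 -m creep '[-6,-1.5,10,0,-0.8,-0.6,-1,0,8,0,0,0,0,0,0,0,0,0]'; python3 -c "
from h import *
ins('L',.005)"
```

```text
clock: 8.0
tool_pos: [0.5788, 0.1975, 0.1495]
eef_rot: [0.743, 0.617, 0.167, 0.2]
contact_force: [-0.7, -0.0, -2.4]
opening: 0.301
from [0.5788 0.1975 0.1495] F [-0.7 -0.  -2.4] open 26.5 t 8.0 | total tool [-0.9 -0.9 12.2] [ 0.21 -0.11 -0.05] rows 1
0 [-0.9, -0.9, 12.2, 0.21, -0.11, -0.05]
tip height along axis mm 17.2 lateral mm 1.5 ang deg 0.5
```

```bash
python3 -m creep '[-1,-1,7,0,0,0,0,0,6,0,0,0,0,0,0,0,0,0]'; python3 -c "
from h import *
ins('L',-.03)"
```

```text
clock: 8.25
tool_pos: [0.5844, 0.1956, 0.1385]
eef_rot: [0.743, 0.617, 0.168, 0.2]
contact_force: [-0.4, 0.6, -2.6]
opening: 0.298
from [0.5844 0.1956 0.1385] F [-0.4  0.6 -2.6] open 26.3 t 8.25 | total tool [-0.2 -0.6 34.8] [ 0.27 -0.12 -0.04] rows 1
0 [-0.2, -0.6, 34.8, 0.27, -0.12, -0.04]
tip height along axis mm 4.8 lateral mm 0.8 ang deg 0.5
```

```bash
python3 -m creep '[0,-0.5,6,0.3,0,0,0,0,5,0,0,0]'; python3 -c "
from h import *
ins('L',-.03)"
```

```text
clock: 8.42
tool_pos: [0.5889, 0.1951, 0.1292]
eef_rot: [0.743, 0.617, 0.166, 0.198]
contact_force: [-2.8, -0.9, -2.8]
opening: 0.296
from [0.5889 0.1951 0.1292] F [-2.8 -0.9 -2.8] open 26.1 t 8.42 | total tool [-0.5  0.4 24.5] [-0.06 -0.17 -0.01] rows 1
0 [-0.5, 0.4, 24.5, -0.06, -0.17, -0.01]
tip height along axis mm -5.5 lateral mm 0.8 ang deg 0.4
```

```bash
python3 -m creep '[0,-0.3,6,0,0,0,0,0,6,0,0,0]'; python3 -c "
from h import *
ins('L',-.03)"
```

```text
clock: 8.58
tool_pos: [0.5944, 0.1935, 0.1179]
eef_rot: [0.743, 0.617, 0.166, 0.198]
contact_force: [0.2, -0.1, -3.5]
opening: 0.301
from [0.5944 0.1935 0.1179] F [ 0.2 -0.1 -3.5] open 26.5 t 8.58 | total tool [ 0.1  1.  11.9] [-0.07 -0.1   0.02] rows 1
0 [0.1, 1.0, 11.9, -0.07, -0.1, 0.02]
tip height along axis mm -18.1 lateral mm 1.1 ang deg 0.4
```

```bash
python3 -m creep '[0,0.3,7,0,0,0,0,0,6,0,0,0,0,0,0,0,0,0]'; python3 -c "
from h import *
ins('L',-.03)
snap('side','s6')
im=cv2.resize(cv2.imread('pics/s6.png')[115:225,260:400],None,fx=4,fy=4);cv2.imwrite('pics/c6.png',im)"
```

```text
clock: 8.83
tool_pos: [0.6025, 0.1913, 0.1043]
eef_rot: [0.744, 0.617, 0.165, 0.198]
contact_force: [0.1, -0.8, -2.7]
opening: 0.302
from [0.6025 0.1913 0.1043] F [ 0.1 -0.8 -2.7] open 26.6 t 8.83 | total tool [ 0.8  0.6 -4.1] [-0.09 -0.02 -0.04] rows 1
0 [0.8, 0.6, -4.1, -0.09, -0.02, -0.04]
tip height along axis mm -34.1 lateral mm 1.0 ang deg 0.4
```

View pics/c6.png

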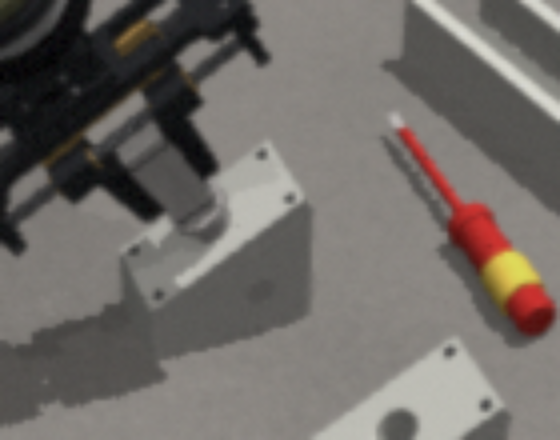

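```bash
sed -i "s/(.6161,-.0003,/(.6167,-.001,/;s/(.5578,-.1838,/(.5584,-.1843,/" h.py; python3 -m creep '[0,0.3,-8,0,0,0,0,0,-10,0,0,0,0,0,-10,0,0,0,0,0,-10,0,0,0]'; python3 -c "
from h import *
ins('L',.03)"
```

```text
clock: 9.22
tool_pos: [0.583, 0.1951, 0.139]
eef_rot: [0.744, 0.617, 0.165, 0.198]
contact_force: [0.2, 0.5, -3.0]
opening: 0.297
from [0.583  0.1951 0.139 ] F [ 0.2  0.5 -3. ] open 26.2 t 9.22 | total tool [  0.7   0.4 -24.1] [-0.16 -0.03 -0.08] rows 1
0 [0.7, 0.4, -24.1, -0.16, -0.03, -0.08]
tip height along axis mm 5.9 lateral mm 0.9 ang deg 0.4
```

```bash
python3 -m creep '[0,0,-20,0,0,0,0,0,-30,0,0,0,0,0,-20,0,0,0,0,0,0,0,0,0]'; python3 -c "
from h import *
ins('M',.07)"
```

```text
clock: 9.55
tool_pos: [0.545, 0.2043, 0.2071]
eef_rot: [0.743, 0.617, 0.168, 0.196]
contact_force: [0.6, 0.0, -3.1]
opening: 0.3
from [0.545  0.2043 0.2071] F [ 0.6  0.  -3.1] open 26.5 t 9.55 | total tool [-188.4   24.    26.5] [-0.04 -0.58  0.19] rows 5
0 [-37.7, 4.8, 5.3, -0.01, -0.12, 0.04]
1 [-37.7, 4.8, 5.4, -0.01, -0.12, 0.04]
2 [-37.6, 4.8, 5.5, -0.01, -0.12, 0.04]
3 [-37.6, 4.9, 5.5, -0.01, -0.12, 0.04]
4 [-37.6, 4.9, 5.6, -0.01, -0.12, 0.04]
tip height along axis mm 98.4 lateral mm 190.4 ang deg 0.7
```

```bash
python3 -m creep '[-36,5,0,0,0,0,-36,5,2,0,0,0,-36,5,5,0,0,0,-36,5,5,0,0,0,-30,4,5,0,0,0]';python3 -m creep '[0,0,0,0,0,0,0,0,0,0,0,0]'; python3 -c "
from h import *
ins('M',.03)"
```

```text
clock: 9.97
tool_pos: [0.5452, 0.0409, 0.2059]
eef_rot: [0.735, 0.625, 0.18, 0.192]
contact_force: [1.0, -0.0, -3.0]
opening: 0.297
clock: 10.13
tool_pos: [0.5444, 0.0281, 0.2052]
eef_rot: [0.741, 0.619, 0.176, 0.194]
contact_force: [-0.2, 0.9, -2.0]
opening: 0.3
from [0.5444 0.0281 0.2052] F [-0.2  0.9 -2. ] open 26.4 t 10.13 | total tool [-16.2  -3.2  50. ] [ 0.38 -1.48  0.23] rows 2
0 [-8.1, -1.6, 25.0, 0.19, -0.74, 0.12]
1 [-7.8, -1.5, 25.1, 0.19, -0.74, 0.12]
tip height along axis mm 80.4 lateral mm 17.2 ang deg 1.6
```

```bash
python3 -m creep '[-10,-2,17,0.2,-0.8,0,-6,-1,17,0.2,-0.7,0,0,0,10,0,0,0,0,0,0,0,0,0]'; python3 -c "
from h import *
ins('M',.005)"
```

```text
clock: 10.47
tool_pos: [0.5628, 0.0102, 0.1651]
eef_rot: [0.744, 0.616, 0.166, 0.201]
contact_force: [-0.4, 0.3, -3.0]
opening: 0.3
from [0.5628 0.0102 0.1651] F [-0.4  0.3 -3. ] open 26.4 t 10.47 | total tool [-0.8 -1.5 30. ] [ 0.17 -0.03  0.17] rows 1
0 [-0.8, -1.5, 30.0, 0.17, -0.03, 0.17]
tip height along axis mm 35.0 lateral mm 1.8 ang deg 0.4
```

```bash
python3 -m creep '[-1,-1.5,9,0,0,0,0,0,9,0,0,0,0,0,3,0,0,0,0,0,0,0,0,0]'; python3 -c "
from h import *
ins('M',.005)
t=snap('top','t7');s=snap('side','s7')
ins('M',.005)
h,ax,R=hole('M');st=get_state();Q=Ro.from_quat(st['eef_rot']);tip=st['tool_pos']+Q.apply([0,0,L])
for c in(t,s): print('hole',proj(c,h),'tip',proj(c,tip))
im=np.hstack([cv2.resize(cv2.imread('pics/%s.png'%n)[y:y+90,x:x+100],None,fx=4,fy=4,interpolation=cv2.INTER_CUBIC) for n,x,y in(('t7',270,150),('s7',310,165))])
cv2.imwrite('pics/c7.png',im)"
```

```text
clock: 10.8
tool_pos: [0.5727, 0.0129, 0.1458]
eef_rot: [0.742, 0.618, 0.168, 0.199]
contact_force: [-0.9, 0.3, -2.3]
opening: 0.302
from [0.5727 0.0129 0.1458] F [-0.9  0.3 -2.3] open 26.6 t 10.8 | total tool [-5.4  0.2  8.6] [ 0.19 -0.4   0.43] rows 1
0 [-5.4, 0.2, 8.6, 0.19, -0.4, 0.43]
tip height along axis mm 13.7 lateral mm 5.8999999999999995 ang deg 0.6
from [0.5726 0.0128 0.1464] F [-0.1 -1.3 -2.9] open 26.5 t 10.9 | total tool [-5.3  0.   9.2] [ 0.22 -0.39  0.44] rows 1
0 [-5.3, 0.0, 9.2, 0.22, -0.39, 0.44]
tip height along axis mm 14.2 lateral mm 5.8 ang deg 0.6
hole [319.92367547 193.41470471] tip [316.63856719 194.40802408]
hole [358.35815222 221.99416983] tip [354.49885869 217.07809358]
```

View pics/c7.png

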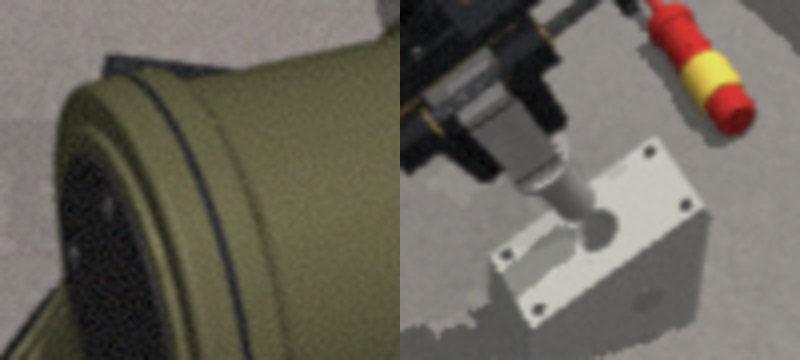

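The tip is at crop (578,212) and the middle hole at (599,230), so it needs to move about 5 mm along tool −x, which matches the numbers.

```bash
python3 -m creep '[-5,0,2,0.2,-0.4,0.4,0,0,3,0,0,0,0,0,1,0,0,0]'; python3 -c "
from h import *
ins('M',-.03)"
```

```text
clock: 11.15
tool_pos: [0.5748, 0.0075, 0.1423]
eef_rot: [0.744, 0.615, 0.165, 0.2]
contact_force: [1.0, -0.2, -1.7]
opening: 0.303
from [0.5748 0.0075 0.1423] F [ 1.  -0.2 -1.7] open 26.7 t 11.15 | total tool [-0.4 -0.7 39.1] [0.1  0.   0.06] rows 1
0 [-0.4, -0.7, 39.1, 0.1, 0.0, 0.06]
tip height along axis mm 9.1 lateral mm 0.9 ang deg 0.4
```

```bash
python3 -m creep '[-0.4,-0.7,6,0,0,0,0,0,5,0,0,0,0,0,4,0,0,0]'; python3 -c "
from h import *
ins('M',-.03)"
```

```text
clock: 11.4
tool_pos: [0.5815, 0.0054, 0.1287]
eef_rot: [0.744, 0.615, 0.165, 0.201]
contact_force: [-2.4, 0.1, -2.5]
opening: 0.298
from [0.5815 0.0054 0.1287] F [-2.4  0.1 -2.5] open 26.3 t 11.4 | total tool [ 0.4  0.  23.8] [0.12 0.02 0.06] rows 1
0 [0.4, 0.0, 23.8, 0.12, 0.02, 0.06]
tip height along axis mm -6.2 lateral mm 0.4 ang deg 0.4
```

```bash
python3 -m creep '[0.3,-0.3,6,0,0,0,0,0,6,0,0,0]'; python3 -c "
from h import *
ins('M',-.03)"
```

```text
clock: 11.57
tool_pos: [0.5875, 0.0042, 0.117]
eef_rot: [0.744, 0.615, 0.165, 0.2]
contact_force: [-0.4, 0.6, -3.2]
opening: 0.301
from [0.5875 0.0042 0.117 ] F [-0.4  0.6 -3.2] open 26.5 t 11.57 | total tool [ 0.4  0.7 10.6] [0.09 0.04 0.04] rows 1
0 [0.4, 0.7, 10.6, 0.09, 0.04, 0.04]
tip height along axis mm -19.4 lateral mm 0.8 ang deg 0.4
```

```bash
python3 -m creep '[0.3,0.3,6,0,0,0,0,0,6,0,0,0,0,0,0,0,0,0]'; python3 -c "
from h import *
ins('M',-.03)"; python3 -m creep '[0,0,-8,0,0,0,0,0,-10,0,0,0,0,0,-10,0,0,0,0,0,-10,0,0,0]'; python3 -c "
from h import *
ins('M',.03)"
```

```text
clock: 11.82
tool_pos: [0.595, 0.0025, 0.1039]
eef_rot: [0.745, 0.615, 0.164, 0.2]
contact_force: [0.5, 0.4, -3.2]
opening: 0.294
from [0.595  0.0025 0.1039] F [ 0.5  0.4 -3.2] open 25.9 t 11.82 | total tool [ 0.7  0.6 -4.5] [ 0.05  0.11 -0.03] rows 1
0 [0.7, 0.6, -4.5, 0.05, 0.11, -0.03]
tip height along axis mm -34.5 lateral mm 1.0 ang deg 0.4
clock: 12.15
tool_pos: [0.575, 0.0065, 0.1375]
eef_rot: [0.745, 0.615, 0.164, 0.2]
contact_force: [-0.5, 0.8, -2.7]
opening: 0.295
from [0.575  0.0065 0.1375] F [-0.5  0.8 -2.7] open 26.0 t 12.15 | total tool [  0.5   1.4 -25.2] [-0.07  0.11 -0.07] rows 1
0 [0.5, 1.4, -25.2, -0.07, 0.11, -0.07]
tip height along axis mm 4.8 lateral mm 1.7 ang deg 0.4
```

```bash
python3 -m creep '[0,0,-20,0,0,0,0,0,-30,0,0,0,0,0,-20,0,0,0,0,0,0,0,0,0]'; python3 -c "
from h import *
ins('R',.05)"
```

```text
clock: 12.48
tool_pos: [0.5364, 0.015, 0.2056]
eef_rot: [0.744, 0.615, 0.166, 0.2]
contact_force: [0.5, 1.1, -2.0]
opening: 0.292
from [0.5364 0.015  0.2056] F [ 0.5  1.1 -2. ] open 25.7 t 12.48 | total tool [-188.4  -18.    21.9] [ 0.11 -1.55  2.5 ] rows 5
0 [-37.7, -3.6, 4.4, 0.02, -0.31, 0.5]
1 [-37.7, -3.3, 4.6, 0.02, -0.31, 0.5]
2 [-37.7, -2.9, 4.8, 0.02, -0.31, 0.5]
3 [-37.7, -2.6, 5.0, 0.02, -0.31, 0.5]
4 [-37.7, -2.3, 5.2, 0.02, -0.31, 0.5]
tip height along axis mm 77.0 lateral mm 190.70000000000002 ang deg 1.6
```

```bash
python3 -m creep '[-36,-4,0,0,-0.3,0.5,-36,-4,2,0,-0.3,0.5,-36,-4,2,0,-0.3,0.5,-36,-3,2,0,-0.3,0.5,-30,-3,2,0,-0.3,0.5]';python3 -m creep '[0,0,0,0,0,0,0,0,0,0,0,0]'; python3 -c "
from h import *
ins('R',.03)"
```

```text
clock: 12.9
tool_pos: [0.4965, -0.1429, 0.1945]
eef_rot: [0.75, 0.604, 0.172, 0.205]
contact_force: [0.9, -0.4, -2.3]
opening: 0.292
clock: 13.07
tool_pos: [0.4928, -0.1524, 0.1933]
eef_rot: [0.755, 0.598, 0.169, 0.207]
contact_force: [0.5, 0.1, -2.9]
opening: 0.298
from [ 0.4928 -0.1524  0.1933] F [ 0.5  0.1 -2.9] open 26.2 t 13.07 | total tool [-15.7  -2.2  37.3] [ 0.96 -0.69  0.38] rows 2
0 [-7.9, -1.1, 18.7, 0.48, -0.35, 0.19]
1 [-7.8, -0.9, 18.7, 0.48, -0.35, 0.19]
tip height along axis mm 67.6 lateral mm 16.5 ang deg 1.2
```

```bash
python3 -m creep '[-10,-1.5,13,0.5,-0.4,0.2,-6,-1,13,0.5,-0.3,0.2,0,0,10,0,0,0,0,0,0,0,0,0]'; python3 -c "
from h import *
ins('R',.005)"
```

```text
clock: 13.4
tool_pos: [0.5066, -0.1711, 0.1609]
eef_rot: [0.76, 0.596, 0.16, 0.205]
contact_force: [-0.3, 1.0, -2.7]
opening: 0.3
from [ 0.5066 -0.1711  0.1609] F [-0.3  1.  -2.7] open 26.4 t 13.4 | total tool [-0.4 -0.8 25.5] [ 0.14 -0.01  0.02] rows 1
0 [-0.4, -0.8, 25.5, 0.14, -0.01, 0.02]
tip height along axis mm 30.5 lateral mm 1.0 ang deg 0.4
```

```bash
python3 -m creep '[-1,-1,7,0,0,0,0,0,6,0,0,0,0,0,2,0,0,0,0,0,0,0,0,0]'; python3 -c "
from h import *
ins('R',.005)
t=snap('top','t8');s=snap('side','s8')
ins('R',.005)
h,ax,R=hole('R');st=get_state();Q=Ro.from_quat(st['eef_rot']);tip=st['tool_pos']+Q.apply([0,0,L])
for c in(t,s): print('hole',proj(c,h),'tip',proj(c,tip))
im=np.hstack([cv2.resize(cv2.imread('pics/%s.png'%n)[y:y+90,x:x+100],None,fx=4,fy=4,interpolation=cv2.INTER_CUBIC) for n,x,y in(('t8',360,170),('s8',345,240))])
cv2.imwrite('pics/c8.png',im)"
```

```text
clock: 13.73
tool_pos: [0.5146, -0.1699, 0.1466]
eef_rot: [0.758, 0.598, 0.162, 0.204]
contact_force: [0.2, 0.0, -2.8]
opening: 0.297
from [ 0.5146 -0.1699  0.1466] F [ 0.2  0.  -2.8] open 26.2 t 13.73 | total tool [-3.6 -0.   9.4] [ 0.18 -0.29  0.29] rows 1
0 [-3.6, -0.0, 9.4, 0.18, -0.29, 0.29]
tip height along axis mm 14.4 lateral mm 4.0 ang deg 0.5
from [ 0.5144 -0.17    0.1469] F [ 0.5 -0.5 -2.4] open 26.7 t 13.83 | total tool [-3.4 -0.1  9.8] [ 0.19 -0.27  0.28] rows 1
0 [-3.4, -0.1, 9.8, 0.19, -0.27, 0.28]
tip height along axis mm 14.8 lateral mm 3.7 ang deg 0.5
hole [409.65135785 215.89508772] tip [408.18713933 217.19786354]
hole [391.91912065 295.16255977] tip [388.28331396 290.74221447]
```

View pics/c8.png

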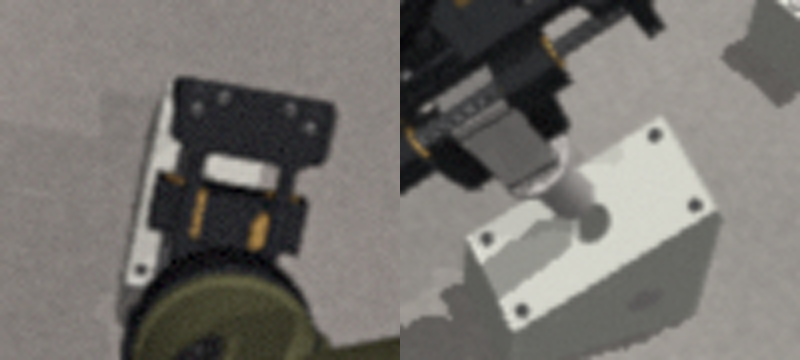

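```bash
python3 -m creep '[-3.5,0,3,0.2,-0.3,0.3,0,0,3,0,0,0,0,0,1,0,0,0]'; python3 -c "
from h import *
ins('R',.001)"
```

```text
clock: 14.08
tool_pos: [0.5171, -0.1745, 0.1414]
eef_rot: [0.76, 0.596, 0.159, 0.204]
contact_force: [0.1, 0.6, -2.2]
opening: 0.302
from [ 0.5171 -0.1745  0.1414] F [ 0.1  0.6 -2.2] open 26.6 t 14.08 | total tool [ 0.4 -0.4  7.1] [ 0.04  0.07 -0.01] rows 1
0 [0.4, -0.4, 7.1, 0.04, 0.07, -0.01]
tip height along axis mm 8.1 lateral mm 0.7 ang deg 0.4
```

```bash
python3 -m creep '[0.3,-0.4,4,0,0,0,0,0,2.5,0,0,0]'; python3 -c "
from h import *
ins('R',-.003)"
```

```text
clock: 14.25
tool_pos: [0.5203, -0.1753, 0.1355]
eef_rot: [0.76, 0.596, 0.159, 0.205]
contact_force: [0.0, -1.1, -3.3]
opening: 0.306
from [ 0.5203 -0.1753  0.1355] F [ 0.  -1.1 -3.3] open 27.0 t 14.25 | total tool [ 0.4 -0.4  4.4] [ 0.08  0.1  -0.02] rows 1
0 [0.4, -0.4, 4.4, 0.08, 0.1, -0.02]
tip height along axis mm 1.4 lateral mm 0.7 ang deg 0.4
```

```bash
python3 -m creep '[0.2,-0.3,2,0,0,0,0,0,1.5,0,0,0]'; python3 -c "
from h import *
ins('R',-.003)"
```

```text
clock: 14.42
tool_pos: [0.5213, -0.1758, 0.1316]
eef_rot: [0.761, 0.595, 0.159, 0.204]
contact_force: [-5.9, -0.2, 4.2]
opening: 0.302
from [ 0.5213 -0.1758  0.1316] F [-5.9 -0.2  4.2] open 26.6 t 14.42 | total tool [0.6 0.7 0.5] [ 0.01  0.14 -0.06] rows 1
0 [0.6, 0.7, 0.5, 0.01, 0.14, -0.06]
tip height along axis mm -2.5 lateral mm 1.0 ang deg 0.4
```

```bash
python3 -m creep '[0.2,-0.5,1.5,0,0,0,0,-0.3,1,0,0,0]'; python3 -c "
from h import *
ins('R',-.003);snap('side','s9')
cv2.imwrite('pics/c9.png',cv2.resize(cv2.imread('pics/s9.png')[240:340,345:445],None,fx=5,fy=5))"
```

```text
clock: 14.58
tool_pos: [0.5208, -0.1761, 0.1302]
eef_rot: [0.76, 0.596, 0.159, 0.206]
contact_force: [-9.4, 1.6, 17.4]
opening: 0.299
from [ 0.5208 -0.1761  0.1302] F [-9.4  1.6 17.4] open 26.3 t 14.58 | total tool [ 1.   1.7 -0.5] [0.11 0.22 0.01] rows 1
0 [1.0, 1.7, -0.5, 0.11, 0.22, 0.01]
tip height along axis mm -3.5 lateral mm 2.0 ang deg 0.5
```

View pics/c9.png

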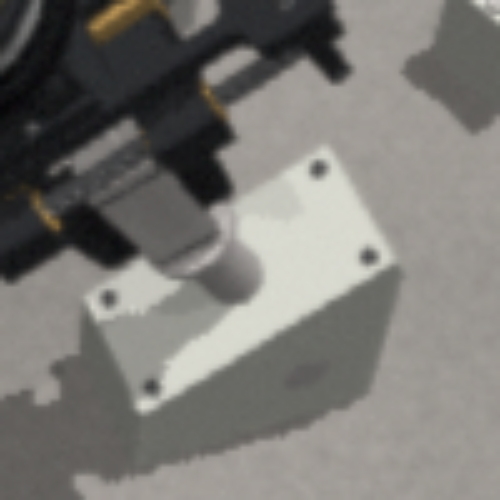

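The nose sits in the mouth of the right-hand hole (crop (240,290)). It stopped at about 3.5 mm with about 22 N along the axis, so this is the undersized housing. I'll withdraw and go back to the stand.

```bash
python3 -m creep '[0,0,-4,0,0,0,0,0,-10,0,0,0,0,0,-25,0,0,0,0,0,-30,0,0,0,0,0,-30,0,0,0]'; python3 -c "
from h import *
rows((.45,.05,.27),down(-15))"
```

```text
clock: 15.05
tool_pos: [0.472, -0.1626, 0.2151]
eef_rot: [0.761, 0.595, 0.159, 0.203]
contact_force: [-0.0, -0.2, -1.6]
opening: 0.298
from [ 0.472  -0.1626  0.2151] F [-0.  -0.2 -1.6] open 26.2 t 15.05 | total tool [201.1 -35.5 -83.6] [29.83 -0.3   1.06] rows 6
0 [33.5, -5.9, -13.9, 4.97, -0.05, 0.18]
1 [33.5, -7.2, -13.4, 4.97, -0.05, 0.18]
2 [33.4, -8.5, -12.7, 4.97, -0.05, 0.18]
3 [33.4, -9.6, -12.0, 4.97, -0.05, 0.18]
4 [33.4, -10.7, -11.1, 4.97, -0.05, 0.18]
5 [33.3, -11.8, -10.2, 4.97, -0.05, 0.18]
```

```bash
python3 -m creep '[33,-6,-14,5,0,0.2,33,-7,-14,5,0,0.2,33,-8,-13,5,0,0.2,33,-10,-12,5,0,0.2,33,-11,-11,5,0,0.2]'; python3 -c "
from h import *
rows((.3725,.322,.25),down(-15))"
```

```text
clock: 15.47
tool_pos: [0.4652, -0.122, 0.229]
eef_rot: [0.778, 0.598, 0.098, 0.166]
contact_force: [-0.4, -0.4, -2.2]
opening: 0.298
from [ 0.4652 -0.122   0.229 ] F [-0.4 -0.4 -2.2] open 26.2 t 15.47 | total tool [ 402.  -177.1 -114.9] [22.1   2.71  0.12] rows 12
0 [33.5, -14.8, -9.6, 1.84, 0.23, 0.01]
1 [33.5, -15.1, -9.0, 1.84, 0.23, 0.01]
2 [33.6, -15.3, -8.3, 1.84, 0.23, 0.01]
3 [33.6, -15.6, -7.7, 1.84, 0.23, 0.01]
4 [33.6, -15.9, -7.1, 1.84, 0.23, 0.01]
5 [33.6, -16.1, -6.4, 1.84, 0.23, 0.01]
6 [33.7, -16.3, -5.8, 1.84, 0.23, 0.01]
7 [33.7, -16.5, -5.1, 1.84, 0.23, 0.01]
8 [33.7, -16.6, -4.4, 1.84, 0.23, 0.01]
9 [33.7, -16.8, -3.8, 1.84, 0.23, 0.01]
10 [33.7, -16.9, -3.1, 1.84, 0.23, 0.01]
11 [33.7, -17.0, -2.4, 1.84, 0.23, 0.01]
```

```bash
python3 -c "
from h import *
s=get_state();print(np.round(s['q'],2),np.round(s['qd'],2))"; python3 -m creep '[34,-14,-14,2,0.2,0,34,-15,-12,2,0.2,0]'; python3 -c "
from h import *
s=get_state();print(np.round(s['q'],2),np.round(s['qd'],2))
rows((.3725,.322,.25),down(-15))"
```

```text
[ 0.19  0.44 -0.15  2.36  1.71  0.19 -1.87] [-0.1  -0.04 -0.16 -0.15 -2.18  0.16  1.96]
clock: 15.63
tool_pos: [0.4568, -0.0909, 0.2333]
eef_rot: [0.781, 0.598, 0.086, 0.154]
contact_force: [0.3, -0.3, -2.9]
opening: 0.296
[ 0.05  0.42 -0.07  2.36  1.34  0.18 -1.59] [-0.69 -0.13  0.17 -0.02 -2.18  0.14  1.65]
from [ 0.4568 -0.0909  0.2333] F [ 0.3 -0.3 -2.9] open 26.1 t 15.63 | total tool [ 373.5 -168.4  -99.8] [20.12  2.99 -0.11] rows 11
0 [34.0, -15.3, -9.1, 1.83, 0.27, -0.01]
1 [34.0, -15.6, -8.4, 1.83, 0.27, -0.01]
2 [34.0, -15.8, -7.8, 1.83, 0.27, -0.01]
3 [34.1, -16.1, -7.1, 1.83, 0.27, -0.01]
4 [34.1, -16.3, -6.4, 1.83, 0.27, -0.01]
5 [34.1, -16.5, -5.7, 1.83, 0.27, -0.01]
6 [34.2, -16.6, -5.0, 1.83, 0.27, -0.01]
7 [34.2, -16.8, -4.3, 1.83, 0.27, -0.01]
8 [34.2, -16.9, -3.6, 1.83, 0.27, -0.01]
9 [34.2, -17.0, -2.9, 1.83, 0.27, -0.01]
10 [34.3, -17.1, -2.2, 1.83, 0.27, -0.01]
```

```bash
python3 -m creep '[34,-14,-12,1.8,0.2,0,34,-15,-11,1.8,0.2,0,34,-15,-10,1.8,0.2,0,34,-15,-10,1.8,0.2,0,34,-15,-10,1.8,0.2,0]'; python3 -c "
from h import *
s=get_state();print(np.round(s['q'],2),np.round(s['qd'],2))
rows((.3725,.322,.25),down(-15))"
```

```text
clock: 16.05
tool_pos: [0.4176, 0.0873, 0.2554]
eef_rot: [0.793, 0.601, 0.043, 0.092]
contact_force: [1.0, -0.6, -2.7]
opening: 0.301
[-0.13  0.39 -0.43  2.24  0.68  0.54 -1.38] [-0.55  0.04 -0.66 -0.52 -1.06  0.86 -0.01]
from [0.4176 0.0873 0.2554] F [ 1.  -0.6 -2.7] open 26.5 t 16.05 | total tool [ 213.5 -104.8  -24.7] [11.39  2.46 -0.64] rows 6
0 [35.6, -17.5, -4.1, 1.9, 0.41, -0.11]
1 [35.6, -17.5, -3.3, 1.9, 0.41, -0.11]
2 [35.7, -17.5, -2.4, 1.9, 0.41, -0.11]
3 [35.7, -17.5, -1.6, 1.9, 0.41, -0.11]
4 [35.8, -17.5, -0.8, 1.9, 0.41, -0.11]
5 [35.8, -17.5, 0.1, 1.9, 0.41, -0.11]
```

```bash
python3 -m creep '[34,-14,-14,1.9,0.4,0,34,-14,-10,1.9,0.4,0,34,-16,-6,1.9,0.4,0,34,-18,-2,1.9,0.4,0,28,-18,-2,1.9,0.4,0]';python3 -m creep '[15,-6,0,1,0.2,0,0,0,0,0,0,0,0,0,0,0,0,0]'; python3 -c "
from h import *
s=get_state();print(np.round(s['q'],2),np.round(s['qd'],2))
rows((.3725,.322,.25),down(-15))"
```

```text
clock: 16.47
tool_pos: [0.3745, 0.2788, 0.2796]
eef_rot: [0.795, 0.606, 0.007, 0.012]
contact_force: [0.8, -0.0, -3.5]
opening: 0.299
clock: 16.72
tool_pos: [0.3691, 0.3035, 0.2812]
eef_rot: [0.792, 0.611, 0.005, 0.0]
contact_force: [0.2, 0.3, -3.0]
opening: 0.298
[-0.38  0.48 -0.61  1.94  0.38  0.83 -1.45] [-0.02  0.   -0.   -0.01 -0.   -0.    0.  ]
from [0.3691 0.3035 0.2812] F [ 0.2  0.3 -3. ] open 26.3 t 16.72 | total tool [18.5 -1.6 31.3] [ 0.39 -0.48  0.29] rows 1
0 [18.5, -1.6, 31.3, 0.39, -0.48, 0.29]
```

```bash
python3 -m creep '[10,-1,12,0.2,-0.3,0.2,6,0,12,0.2,-0.2,0,0,0,8,0,0,0,0,0,0,0,0,0]'; python3 -c "
from h import *
rows((.3725,.322,.16),down(-15))
t=snap('top','ta');s=snap('side','sa')
st=get_state();Q=Ro.from_quat(st['eef_rot']);tip=st['tool_pos']+Q.apply([0,0,L])
for c in(t,s): print('mouth',proj(c,(.3725,.322,.06)),'tip',proj(c,tip))
im=np.hstack([cv2.resize(cv2.imread('pics/%s.png'%n)[y:y+110,x:x+100],None,fx=4,fy=4,interpolation=cv2.INTER_CUBIC) for n,x,y in(('ta',120,270),('sa',140,110))])
cv2.imwrite('pics/ca.png',im)"
```

```text
clock: 17.05
tool_pos: [0.373, 0.3137, 0.2478]
eef_rot: [0.794, 0.608, -0.001, 0.004]
contact_force: [-0.7, -1.3, -2.9]
opening: 0.298
from [0.373  0.3137 0.2478] F [-0.7 -1.3 -2.9] open 26.2 t 17.05 | total tool [ 8.5 -3.  87.8] [ 0.23  0.38 -0.09] rows 3
0 [2.8, -1.0, 29.3, 0.08, 0.13, -0.03]
1 [2.8, -0.9, 29.3, 0.08, 0.13, -0.03]
2 [2.7, -0.9, 29.3, 0.08, 0.13, -0.03]
mouth [165.01676559 318.79666776] tip [153.17369556 312.1854468 ]
mouth [188.7905695  181.70542749] tip [180.01891692 144.9119596 ]
```

View pics/ca.png

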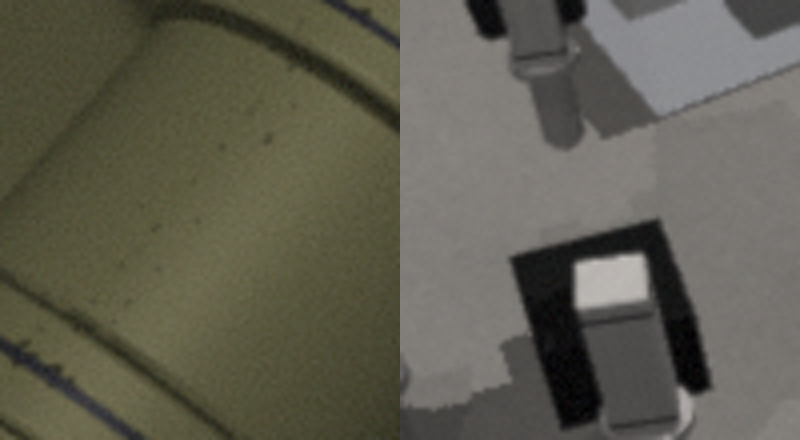

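```bash
python3 -c "
from h import *
import pickle
T,S=pickle.load(open('init.pkl','rb'))
f=lambda x,y:(140+(x-400)/4,110+y/4)
print(onz(S,f(511,257),.06),onz(S,f(659,219),.06),'t2', onz(T,(148.1,294.4),.06),onz(T,(138.8,338.1),.06))
f=lambda x,y:(95+(x-384)/3.2,145+y/3.2)
print(onz(S,np.mean([f(650,28),f(687,24),f(688,47),f(652,50)],0),.136))
"
```

```text
[0.34213678 0.37304725 0.06      ] [0.42824634 0.35508755 0.06      ] t2 [0.42345747 0.35677155 0.06      ] [0.33688463 0.37371634 0.06      ]
[0.37626006 0.31703579 0.136     ]
```

```bash
python3 -m creep '[8,-3,16,0.2,0.4,0,0,0,16,0,0,0,0,0,16,0,0,0,0,0,0,0,0,0]'; python3 -c "
from h import *
rows((.373,.322,.14),down(-15))"
```

```text
clock: 17.48
tool_pos: [0.3748, 0.3215, 0.202]
eef_rot: [0.795, 0.606, 0.004, 0.0]
contact_force: [0.6, -0.3, -2.6]
opening: 0.299
from [0.3748 0.3215 0.202 ] F [ 0.6 -0.3 -2.6] open 26.3 t 17.48 | total tool [-0.3 -2.2 62. ] [ 0.32 -0.33 -0.33] rows 2
0 [-0.2, -1.1, 31.0, 0.16, -0.16, -0.16]
1 [-0.1, -1.0, 31.0, 0.16, -0.16, -0.16]
```

```bash
python3 -m creep '[-1,-2,16,0.3,-0.3,-0.3,-1,0,16,0,-0.2,0,-1,0,12,0,0,0,0,0,0,0,0,0]'; python3 -c "
from h import *
rows((.373,.322,.12),down(-15))"
```

```text
clock: 17.82
tool_pos: [0.3746, 0.3187, 0.1602]
eef_rot: [0.794, 0.608, 0.001, 0.002]
contact_force: [-0.9, 0.1, -1.8]
opening: 0.297
from [0.3746 0.3187 0.1602] F [-0.9  0.1 -1.8] open 26.2 t 17.82 | total tool [ 2.8 -2.5 40.2] [ 0.24 -0.01 -0.17] rows 2
0 [1.4, -1.3, 20.1, 0.12, -0.0, -0.08]
1 [1.4, -1.2, 20.1, 0.12, -0.0, -0.08]
```

```bash
python3 -m creep '[2.5,-2.5,9,0.2,0,0,0,0,9,0,0,0,0,0,0,0,0,0]'; python3 -c "
from h import *
rows((.373,.322,.11),down(-15))"
```

```text
clock: 18.07
tool_pos: [0.3745, 0.3229, 0.1436]
eef_rot: [0.795, 0.607, 0.003, -0.0]
contact_force: [-1.3, -0.4, -2.2]
opening: 0.3
from [0.3745 0.3229 0.1436] F [-1.3 -0.4 -2.2] open 26.4 t 18.07 | total tool [-1.4 -1.3 33.6] [ 0.18 -0.23 -0.26] rows 1
0 [-1.4, -1.3, 33.6, 0.18, -0.23, -0.26]
```

```bash
python3 -m creep '[-1,-1.5,7,0.2,-0.2,0,0,0,7,0,0,0,0,0,3,0,0,0]'; python3 -c "
from h import *
rows((.373,.322,.09),down(-15))"
```

```text
clock: 18.32
tool_pos: [0.3736, 0.3235, 0.1267]
eef_rot: [0.795, 0.607, 0.002, -0.001]
contact_force: [0.1, 0.6, -2.5]
opening: 0.299
from [0.3736 0.3235 0.1267] F [ 0.1  0.6 -2.5] open 26.3 t 18.32 | total tool [-1.7 -0.2 36.7] [ 0.05 -0.2  -0.27] rows 1
0 [-1.7, -0.2, 36.7, 0.05, -0.2, -0.27]
```

Now below the rim with no contact. I'll continue.

```bash
python3 -m creep '[-1.5,0,8,0,-0.2,-0.2,0,0,8,0,0,0,0,0,8,0,0,0,0,0,0,0,0,0]'; python3 -c "
from h import *
rows((.373,.322,.088),down(-15))"
```

```text
clock: 18.65
tool_pos: [0.3731, 0.3219, 0.0997]
eef_rot: [0.794, 0.609, -0.0, 0.0]
contact_force: [-0.5, -0.4, -2.8]
opening: 0.302
from [0.3731 0.3219 0.0997] F [-0.5 -0.4 -2.8] open 26.6 t 18.65 | total tool [ 0.1 -0.1 11.7] [ 0.04  0.04 -0.04] rows 1
0 [0.1, -0.1, 11.7, 0.04, 0.04, -0.04]
```

```bash
python3 -m creep '[0,0,5,0,0,0,0,0,4,0,0,0,0,0,1.5,0,0,0]'; python3 -c "
from h import *
rows((.373,.322,.088),down(-15))"
```

```text
clock: 18.9
tool_pos: [0.373, 0.322, 0.0878]
eef_rot: [0.793, 0.609, -0.0, 0.001]
contact_force: [0.3, 0.2, -2.0]
opening: 0.298
from [0.373  0.322  0.0878] F [ 0.3  0.2 -2. ] open 26.3 t 18.9 | total tool [-0.1 -0.  -0.2] [ 0.03  0.06 -0.02] rows 1
0 [-0.1, -0.0, -0.2, 0.03, 0.06, -0.02]
```

```bash
python3 -m creep '[0,0,0.7,0,0,0,0,0,0.7,0,0,0]'; python3 -m creep '[0,0,0.7,0,0,0]'; python3 -c "
from h import *
rows((.373,.322,.088),down(-15))"
```

```text
clock: 19.07
tool_pos: [0.373, 0.322, 0.0875]
eef_rot: [0.793, 0.609, 0.0, 0.001]
contact_force: [-1.2, -2.6, 9.2]
opening: 0.297
clock: 19.15
tool_pos: [0.373, 0.322, 0.0875]
eef_rot: [0.793, 0.609, 0.0, 0.001]
contact_force: [-1.6, -1.2, 3.2]
opening: 0.299
from [0.373  0.322  0.0875] F [-1.6 -1.2  3.2] open 26.3 t 19.15 | total tool [-0.   0.  -0.5] [0.15 0.04 0.  ] rows 1
0 [-0.0, 0.0, -0.5, 0.15, 0.04, 0.0]
```

The collar is seated: the contact force turned upward at z=0.0875. I'll open to 60 mm.

```bash
python3 -m creep '[0,0,0,0,0,0,0,0,0,0,0,0,0,0,0,0,0,0,0,0,0,0,0,0]' 60; python3 -m creep '[0,0,-20,0,0,0,0,0,-30,0,0,0,0,0,-30,0,0,0,0,0,-40,0,0,0,0,0,-30,0,0,0]'; python3 -c "
from h import *
s=snap('side','sb');rows((.45,0,.3),down(-45))
cv2.imwrite('pics/cb.png',cv2.resize(cv2.imread('pics/sb.png')[80:260,90:330],None,fx=3,fy=3))"
```

```text
clock: 19.48
tool_pos: [0.3739, 0.3233, 0.0888]
eef_rot: [0.793, 0.609, 0.002, 0.001]
contact_force: [-0.7, 0.9, 0.2]
opening: 0.581
clock: 19.9
tool_pos: [0.3704, 0.3207, 0.2385]
eef_rot: [0.793, 0.61, -0.005, 0.001]
contact_force: [0.2, 0.4, -1.1]
opening: 0.682
from [0.3722 0.3231 0.2429] F [0.1 0.8 2.9] open 59.9 t 19.95 | total tool [-292.4  158.2  -56.2] [ 0.07  0.13 30.12] rows 9
0 [-32.5, 17.6, -6.2, 0.01, 0.01, 3.35]
1 [-31.4, 19.4, -6.3, 0.01, 0.01, 3.35]
2 [-30.2, 21.2, -6.3, 0.01, 0.01, 3.35]
3 [-28.9, 23.0, -6.3, 0.01, 0.01, 3.35]
4 [-27.5, 24.6, -6.3, 0.01, 0.01, 3.35]
5 [-26.0, 26.2, -6.3, 0.01, 0.01, 3.35]
6 [-24.5, 27.7, -6.3, 0.01, 0.01, 3.35]
7 [-22.8, 29.0, -6.3, 0.01, 0.01, 3.35]
8 [-21.1, 30.3, -6.3, 0.01, 0.01, 3.35]
```

View pics/cb.png

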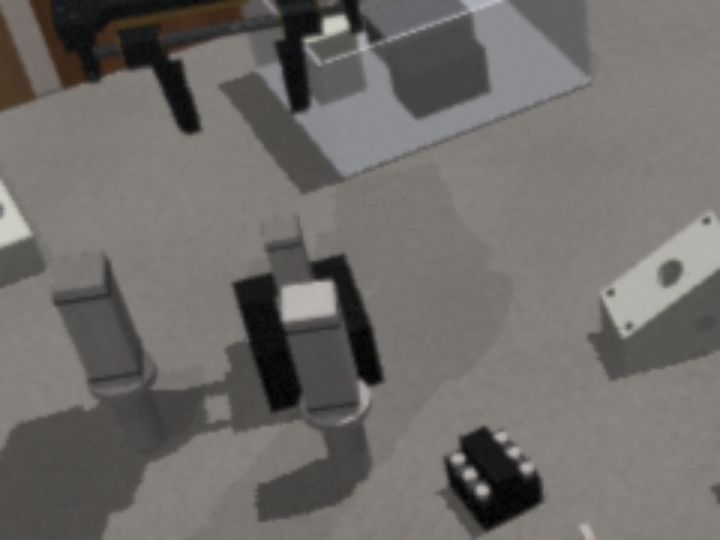

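The gauge is back upright in the stand: its handle top is at crop (282,232), in the same place as before. Next is the right-hand housing.

```bash
python3 -c "
from h import *
rows((.48,.05,.29),down(-60))
rows((.556,-.184,.22),down(-103.8),pos0=(.48,.05,.29),R0=down(-60))"
```

```text
from [0.3722 0.3231 0.2429] F [0.1 0.8 2.9] open 59.9 t 19.95 | total tool [-236.4  174.4  -46.4] [ 0.09  0.12 45.12] rows 8
0 [-29.5, 21.8, -5.8, 0.01, 0.02, 5.64]
1 [-27.3, 24.6, -5.8, 0.01, 0.02, 5.64]
2 [-24.7, 27.2, -5.8, 0.01, 0.02, 5.64]
3 [-21.9, 29.4, -5.8, 0.01, 0.02, 5.64]
4 [-18.9, 31.5, -5.8, 0.01, 0.02, 5.64]
5 [-15.7, 33.2, -5.9, 0.01, 0.02, 5.64]
6 [-12.4, 34.5, -5.9, 0.01, 0.02, 5.64]
7 [-8.9, 35.6, -5.9, 0.01, 0.02, 5.64]
from [0.48 0.05 0.29] F [0.1 0.8 2.9] open 59.9 t 19.95 | total tool [-51.2 240.6  70. ] [ 0.   0.  43.8] rows 7
0 [-7.3, 34.4, 10.0, 0.0, 0.0, 6.26]
1 [-3.5, 35.0, 10.0, 0.0, 0.0, 6.26]
2 [0.3, 35.1, 10.0, 0.0, 0.0, 6.26]
3 [4.1, 34.9, 10.0, 0.0, 0.0, 6.26]
4 [7.9, 34.2, 10.0, 0.0, 0.0, 6.26]
5 [11.6, 33.2, 10.0, 0.0, 0.0, 6.26]
6 [15.2, 31.7, 10.0, 0.0, 0.0, 6.26]
```

```bash
python3 -m creep '[-29,22,-8,0,0,5.6,-27,25,-8,0,0,5.6,-25,27,-8,0,0,5.6,-22,29,-8,0,0,5.6,-19,31,-8,0,0,5.6]' 88.1; python3 -m creep '[-16,33,-5,0,0,5.6,-12,34,-5,0,0,5.6,-9,35,-5,0,0,5.6,-7,34,0,0,0,6,-4,35,0,0,0,6]'; python3 -c "
from h import *
rows((.556,-.184,.22),down(-103.8))"
```

```text
clock: 20.37
tool_pos: [0.4398, 0.159, 0.2868]
eef_rot: [0.917, 0.399, 0.005, -0.005]
contact_force: [0.6, 1.0, -0.0]
opening: 0.994
clock: 20.78
tool_pos: [0.5028, -0.0191, 0.3023]
eef_rot: [0.989, 0.145, 0.007, -0.006]
contact_force: [-0.1, -0.0, 0.6]
opening: 1.001
from [ 0.5028 -0.0191  0.3023] F [-0.1 -0.   0.6] open 88.2 t 20.78 | total tool [  2.2 174.   80.8] [-0.73 -0.72 30.53] rows 5
0 [0.4, 34.8, 16.2, -0.15, -0.14, 6.11]
1 [4.2, 34.5, 16.2, -0.15, -0.14, 6.11]
2 [7.9, 33.8, 16.3, -0.15, -0.14, 6.11]
3 [11.5, 32.8, 16.4, -0.15, -0.14, 6.11]
4 [14.9, 31.3, 16.4, -0.15, -0.14, 6.11]
```

```bash
python3 -m creep '[0,34,16,0,0,6,4,34,16,0,0,6,8,33,16,0,0,6,11,28,16,0,0,6,10,20,12,0,0,5]'; python3 -m creep '[0,0,0,0,0,0,0,0,0,0,0,0]'; python3 -c "
from h import *
rows((.556,-.184,.16),down(-103.8))
s=snap('side','sc');t=snap('top','tc')"
```

```text
clock: 21.2
tool_pos: [0.5548, -0.1783, 0.2249]
eef_rot: [0.992, -0.123, 0.01, -0.005]
contact_force: [-0.8, -0.8, 0.4]
opening: 0.999
clock: 21.37
tool_pos: [0.5533, -0.1854, 0.2208]
eef_rot: [0.992, -0.129, 0.008, -0.003]
contact_force: [-0.3, 0.9, 0.2]
opening: 0.997
from [ 0.5533 -0.1854  0.2208] F [-0.3  0.9  0.2] open 87.8 t 21.37 | total tool [ 1.3 -1.6 60.8] [-0.46 -0.88 -1.06] rows 2
0 [0.6, -0.8, 30.4, -0.23, -0.44, -0.53]
1 [0.9, -0.9, 30.4, -0.23, -0.44, -0.53]
```

View pics/sc.png

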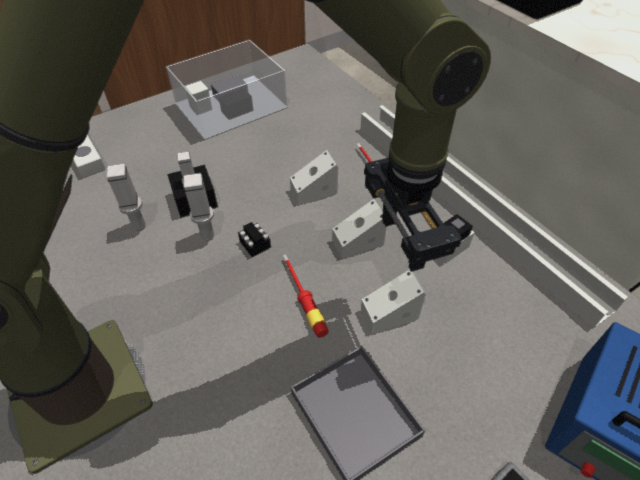

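```bash
python3 -m creep '[3,-1,20,-0.4,-0.5,-1,2,0,20,0,-0.3,0,0,0,18,0,0,0,0,0,0,0,0,0]'; python3 -c "
from h import *
rows((.560,-.185,.11),down(-103.8))"
```

```text
clock: 21.8
tool_pos: [0.5619, -0.1776, 0.1664]
eef_rot: [0.994, -0.113, 0.005, -0.002]
contact_force: [0.6, 0.6, 0.0]
opening: 0.996
from [ 0.5619 -0.1776  0.1664] F [0.6 0.6 0. ] open 87.8 t 21.8 | total tool [-0.7  8.  56.3] [-0.32 -0.52  0.84] rows 2
0 [-0.3, 4.0, 28.2, -0.16, -0.26, 0.42]
1 [-0.2, 3.9, 28.2, -0.16, -0.26, 0.42]
```

```bash
python3 -m creep '[0,8,16,-0.3,-0.5,0.8,0,0,16,0,0,0,0,0,12,0,0,0,0,0,0,0,0,0]'; python3 -c "
from h import *
rows((.560,-.185,.08),down(-103.8))
s=snap('side','sd')
st=get_state();Q=Ro.from_quat(st['eef_rot']);
cv2.imwrite('pics/cd.png',cv2.resize(cv2.imread('pics/sd.png')[190:350,320:500],None,fx=3.5,fy=3.5))"
```

```text
clock: 22.13
tool_pos: [0.5634, -0.1793, 0.126]
eef_rot: [0.993, -0.115, 0.003, -0.002]
contact_force: [-1.0, 0.1, 0.0]
opening: 1.002
from [ 0.5634 -0.1793  0.126 ] F [-1.   0.1  0. ] open 88.3 t 22.13 | total tool [-2.3  6.6 45.9] [-0.25 -0.37  0.64] rows 2
0 [-1.2, 3.3, 23.0, -0.13, -0.19, 0.32]
1 [-1.1, 3.2, 23.0, -0.13, -0.19, 0.32]
```

View pics/cd.png

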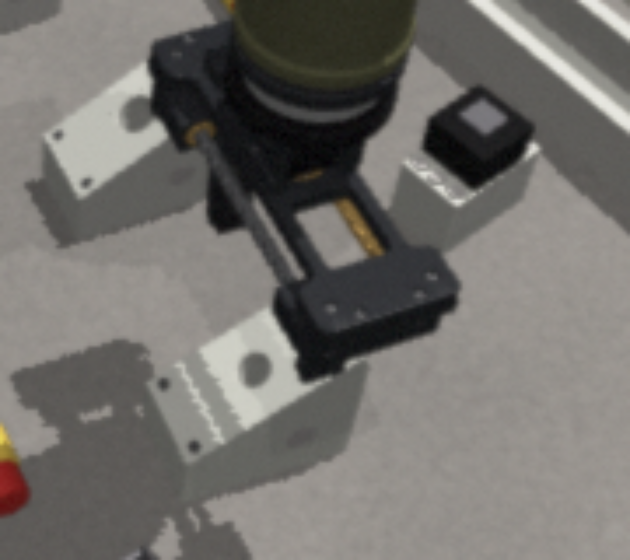

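```bash
python3 -m creep '[-2,7,8,-0.2,-0.4,0.6,0,1,8,0,0,0,0,0,8,0,0,0,0,0,0,0,0,0]'; python3 -c "
from h import *
rows((.560,-.185,.034),down(-103.8))"
```

```text
clock: 22.52
tool_pos: [0.5625, -0.1868, 0.1048]
eef_rot: [0.993, -0.119, 0.003, -0.0]
contact_force: [0.1, -0.8, -0.1]
opening: 0.998
from [ 0.5625 -0.1868  0.1048] F [ 0.1 -0.8 -0.1] open 87.9 t 22.52 | total tool [-3.4 -1.  70.7] [-0.08 -0.39  0.08] rows 2
0 [-1.7, -0.5, 35.4, -0.04, -0.19, 0.04]
1 [-1.6, -0.5, 35.4, -0.04, -0.19, 0.04]
```

```bash
python3 -m creep '[-3,0,14,0,-0.4,0,0,0,14,0,0,0,0,0,14,0,0,0,0,0,0,0,0,0]'; python3 -c "
from h import *
rows((.560,-.185,.034),down(-103.8))"
```

```text
clock: 22.85
tool_pos: [0.5597, -0.1863, 0.0598]
eef_rot: [0.993, -0.12, 0.0, -0.001]
contact_force: [-0.4, 0.0, 0.1]
opening: 1.001
from [ 0.5597 -0.1863  0.0598] F [-0.4  0.   0.1] open 88.2 t 22.85 | total tool [-0.1 -1.2 25.8] [-0.08 -0.02  0.05] rows 1
0 [-0.1, -1.2, 25.8, -0.08, -0.02, 0.05]
```

```bash
python3 -m creep '[0,-1,11,0,0,0,0,0,9,0,0,0,0,0,4,0,0,0,0,0,0,0,0,0]'; python3 -c "
from h import *
rows((.560,-.185,.034),down(-103.8))"
```

```text
clock: 23.18
tool_pos: [0.5597, -0.1849, 0.0327]
eef_rot: [0.993, -0.12, -0.0, -0.001]
contact_force: [-0.5, -0.6, -1.0]
opening: 1.0
from [ 0.5597 -0.1849  0.0327] F [-0.5 -0.6 -1. ] open 88.1 t 23.18 | total tool [ 0.4  0.  -1.3] [-0.1   0.05  0.06] rows 1
0 [0.4, 0.0, -1.3, -0.1, 0.05, 0.06]
```

```bash
python3 -c "
from h import *
s=snap('side','se')
cv2.imwrite('pics/ce.png',cv2.resize(cv2.imread('pics/se.png')[190:350,320:500],None,fx=3.5,fy=3.5))"
```

```text
(no output)
```

View pics/ce.png

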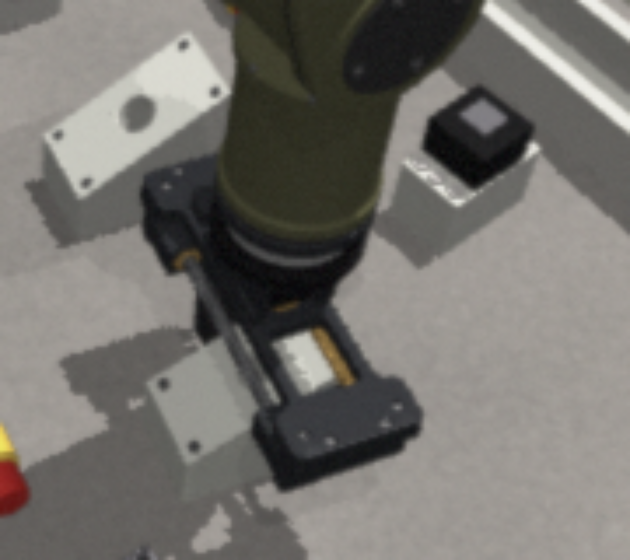

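The gripper straddles the right-hand housing, whose low-end corners are at crop (163,383) and (195,447). I'll close with 50 N.

```bash
python3 -m creep '[0,0,0.5,0,0,0,0,0,0.5,0,0,0,0,0,0.5,0,0,0,0,0,0.5,0,0,0,0,0,0.5,0,0,0]' 0 50;python3 -m creep '[0,0,0.5,0,0,0,0,0,0.5,0,0,0]'; python3 -c "
from h import *
rows((.560,-.185,.034),down(-103.8))"
```

```text
clock: 23.65
tool_pos: [0.5613, -0.185, 0.0323]
eef_rot: [0.993, -0.12, 0.002, -0.001]
contact_force: [0.2, 3.6, 3.2]
opening: 0.646
clock: 23.82
tool_pos: [0.5614, -0.1848, 0.0323]
eef_rot: [0.993, -0.12, 0.002, -0.001]
contact_force: [-1.7, 0.1, 6.4]
opening: 0.631
from [ 0.5614 -0.1848  0.0323] F [-1.7  0.1  6.4] open 55.6 t 23.82 | total tool [-1.3  0.5 -1.7] [-0.13 -0.2   0.05] rows 1
0 [-1.3, 0.5, -1.7, -0.13, -0.2, 0.05]
```

```bash
python3 -m creep '[0,0,-4,0,0,0,0,0,-15,0,0,0,0,0,-30,0,0,0,0,0,-35,0,0,0,0,0,-25,0,0,0]'; python3 -c "
from h import *
rows((.386,-.306,.15),down(-92.9))
s=snap('side','sf')"
```

```text
clock: 24.23
tool_pos: [0.5541, -0.1837, 0.1364]
eef_rot: [0.993, -0.119, -0.008, -0.002]
contact_force: [0.2, -0.1, -3.7]
opening: 0.629
from [ 0.5541 -0.1837  0.1364] F [ 0.2 -0.1 -3.7] open 55.4 t 24.23 | total tool [-134.5  158.6  -11.6] [ -0.19   0.96 -10.8 ] rows 6
0 [-22.4, 26.4, -1.9, -0.03, 0.16, -1.8]
1 [-23.2, 25.7, -2.0, -0.03, 0.16, -1.8]
2 [-24.0, 25.0, -2.0, -0.03, 0.16, -1.8]
3 [-24.8, 24.2, -2.1, -0.03, 0.16, -1.8]
4 [-25.5, 23.4, -2.1, -0.03, 0.16, -1.8]
5 [-26.3, 22.6, -2.2, -0.03, 0.16, -1.8]
```

View pics/sf.png

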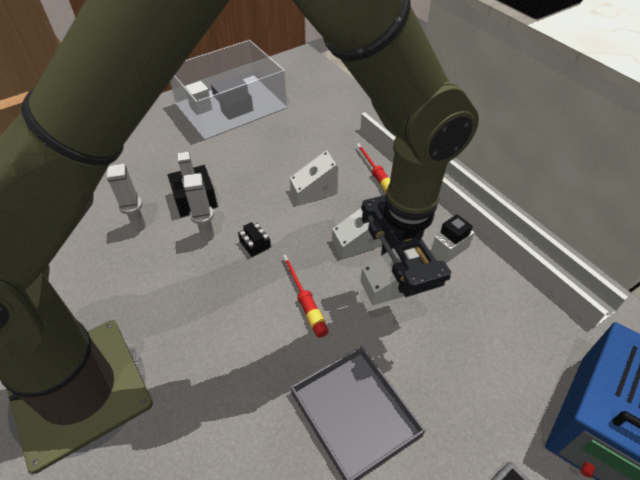

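The housing is lifted (about 3.7 N) and hangs upright at side px (390,280). I'll carry it to the tray, centred at (357,412).

```bash
python3 -m creep '[-22,26,-2,0,0.2,-1.8,-23,26,-2,0,0.2,-1.8,-24,25,-2,0,0.2,-1.8,-25,24,-1,0,0.2,-1.8,-22,20,0,0,0.1,-1.8]'; python3 -m creep '[-10,8,0,0,0,-1,0,0,0,0,0,0,0,0,0,0,0,0]'; python3 -c "
from h import *
rows((.386,-.306,.11),down(-92.9))
s=snap('side','sg')"
```

```text
clock: 24.7
tool_pos: [0.4268, -0.2796, 0.147]
eef_rot: [0.999, -0.03, 0.011, -0.003]
contact_force: [-0.6, -0.6, -4.3]
opening: 0.632
clock: 24.95
tool_pos: [0.4052, -0.2926, 0.1444]
eef_rot: [1.0, -0.027, 0.005, -0.002]
contact_force: [1.4, 0.3, -4.3]
opening: 0.631
from [ 0.4052 -0.2926  0.1444] F [ 1.4  0.3 -4.3] open 55.6 t 24.95 | total tool [-18.8  14.5  34.2] [-0.26 -0.57 -0.2 ] rows 2
0 [-9.4, 7.3, 17.1, -0.13, -0.29, -0.1]
1 [-9.3, 7.2, 17.2, -0.13, -0.29, -0.1]
```

View pics/sg.png

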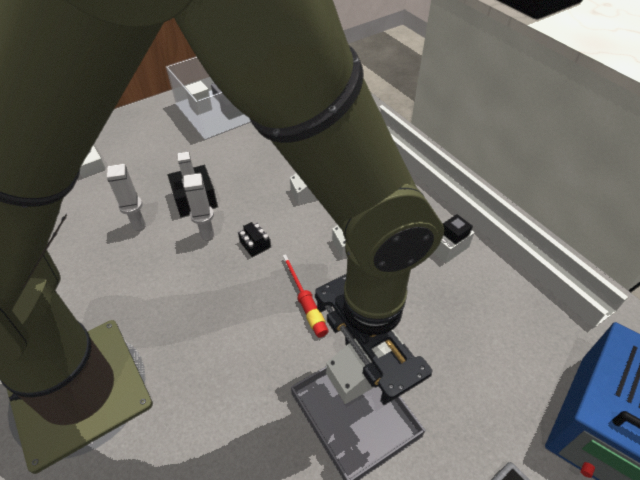

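```bash
python3 -m creep '[-11,9,8,-0.2,-0.5,-0.2,-6,4,8,0,0,0,0,0,8,0,0,0,0,0,0,0,0,0]'; python3 -c "
from h import *
rows((.386,-.306,.06),down(-92.9))
s=snap('side','sh')
cv2.imwrite('pics/ch.png',cv2.resize(cv2.imread('pics/sh.png')[280:480,260:460],None,fx=3,fy=3))"
```

```text
clock: 25.33
tool_pos: [0.3922, -0.3026, 0.1178]
eef_rot: [1.0, -0.021, 0.002, -0.001]
contact_force: [-0.1, 0.6, -3.8]
opening: 0.632
from [ 0.3922 -0.3026  0.1178] F [-0.1  0.6 -3.8] open 55.7 t 25.33 | total tool [-6.3  3.7 57.7] [-0.07 -0.28  0.5 ] rows 2
0 [-3.2, 1.9, 28.9, -0.04, -0.14, 0.25]
1 [-3.1, 1.9, 28.9, -0.04, -0.14, 0.25]
```

View pics/ch.png

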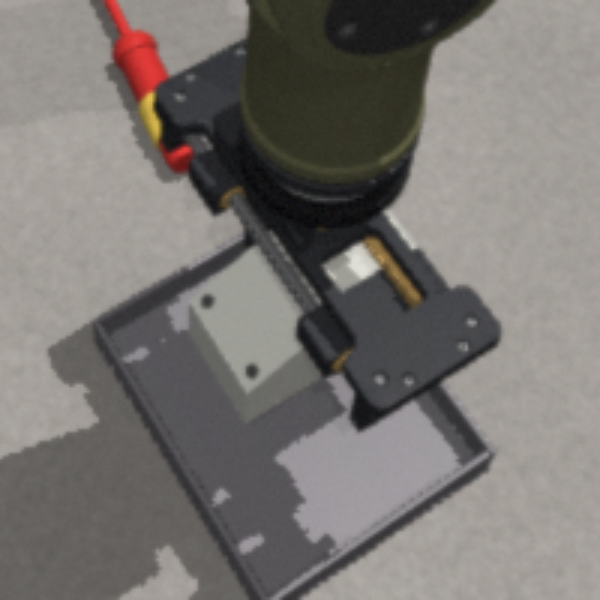

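```bash
python3 -m creep '[-6,3.5,11,0,-0.3,0.4,0,0,11,0,0,0,0,0,11,0,0,0,0,0,0,0,0,0]'; python3 -c "
from h import *
rows((.386,-.306,.037),down(-92.9))"
```

```text
clock: 25.72
tool_pos: [0.3911, -0.3044, 0.0844]
eef_rot: [1.0, -0.022, 0.002, -0.0]
contact_force: [-0.6, -0.0, -4.0]
opening: 0.63
from [ 0.3911 -0.3044  0.0844] F [-0.6 -0.  -4. ] open 55.5 t 25.72 | total tool [-5.2  1.8 47.4] [-0.03 -0.28  0.42] rows 2
0 [-2.6, 0.9, 23.7, -0.02, -0.14, 0.21]
1 [-2.6, 0.9, 23.7, -0.02, -0.14, 0.21]
```

```bash
python3 -m creep '[-5,2,9,0,-0.3,0.4,0,0,9,0,0,0,0,0,9,0,0,0,0,0,2,0,0,0]'; python3 -c "
from h import *
rows((.386,-.306,.037),down(-92.9))"
```

```text
clock: 26.05
tool_pos: [0.3888, -0.306, 0.0542]
eef_rot: [1.0, -0.024, 0.002, 0.0]
contact_force: [-0.0, 0.7, -4.2]
opening: 0.632
from [ 0.3888 -0.306   0.0542] F [-0.   0.7 -4.2] open 55.7 t 26.05 | total tool [-2.8  0.1 17.2] [ 0.03 -0.2   0.14] rows 1
0 [-2.8, 0.1, 17.2, 0.03, -0.2, 0.14]
```

```bash
python3 -m creep '[-2.5,0,6,0,-0.2,0,0,0,5,0,0,0,0,0,3,0,0,0]'; python3 -c "
from h import *
rows((.386,-.306,.037),down(-92.9))"
```

```text
clock: 26.3
tool_pos: [0.3867, -0.3059, 0.0388]
eef_rot: [1.0, -0.024, 0.0, 0.0]
contact_force: [-0.2, 0.4, -4.3]
opening: 0.629
from [ 0.3867 -0.3059  0.0388] F [-0.2  0.4 -4.3] open 55.4 t 26.3 | total tool [-0.7  0.1  1.8] [ 0.05 -0.02  0.16] rows 1
0 [-0.7, 0.1, 1.8, 0.05, -0.02, 0.16]
```

```bash
python3 -m creep '[0,0,1.5,0,0,0,0,0,1,0,0,0]'; python3 -m creep '[0,0,1,0,0,0]';python3 -m creep '[0,0,1,0,0,0]'; python3 -c "
from h import *
rows((.386,-.306,.037),down(-92.9))"
```

```text
clock: 26.47
tool_pos: [0.3864, -0.3059, 0.0362]
eef_rot: [1.0, -0.024, -0.0, 0.0]
contact_force: [-2.6, 0.7, 21.9]
opening: 0.637
clock: 26.55
tool_pos: [0.3864, -0.3058, 0.0362]
eef_rot: [1.0, -0.024, 0.0, 0.001]
contact_force: [-1.9, 1.7, 15.2]
opening: 0.628
clock: 26.63
tool_pos: [0.3864, -0.3058, 0.0363]
eef_rot: [1.0, -0.024, 0.0, 0.001]
contact_force: [-2.2, 1.5, 5.8]
opening: 0.632
from [ 0.3864 -0.3058  0.0363] F [-2.2  1.5  5.8] open 55.7 t 26.63 | total tool [-0.4  0.2 -0.7] [ 0.11 -0.04  0.16] rows 1
0 [-0.4, 0.2, -0.7, 0.11, -0.04, 0.16]
```

It is down on the tray floor at the expected height (0.0363). I'll release and rise.

```bash
python3 -m creep '[0,0,0,0,0,0,0,0,0,0,0,0,0,0,0,0,0,0,0,0,0,0,0,0]' 88.1; python3 -m creep '[0,0,-8,0,0,0,0,0,-15,0,0,0,0,0,-30,0,0,0,0,0,-30,0,0,0,0,0,-30,0,0,0]'; python3 -m creep '[-10,30,-20,0,0,0,-10,35,-15,0,0,0,-10,35,-10,0,0,0,-10,35,0,0,0,0,-10,35,0,0,0,0]';python3 -m creep '[-10,30,0,0,0,0,-10,30,0,0,0,0,-10,30,0,0,0,0,0,0,0,0,0,0,0,0,0,0,0,0]'; python3 -c "
from h import *
s=snap('side','si');t=snap('top','ti');print(get_state()['contact_force'],get_state()['qd'])
for c,n in((s,'side'),(t,'top')):
  for k in('housing_a','gauge','tray'): print(n,k,[(np.round(r['xy']).tolist(),round(r['score'],2)) for r in find_in(k,n)][:5])"
```

```text
clock: 26.97
tool_pos: [0.3881, -0.3069, 0.0383]
eef_rot: [1.0, -0.024, 0.003, 0.002]
contact_force: [-0.1, 1.3, -0.3]
opening: 0.905
clock: 27.38
tool_pos: [0.3848, -0.3043, 0.1516]
eef_rot: [1.0, -0.023, -0.003, -0.0]
contact_force: [1.7, -1.6, -0.4]
opening: 0.998
clock: 27.8
tool_pos: [0.3341, -0.4707, 0.2104]
eef_rot: [1.0, -0.013, 0.004, 0.002]
contact_force: [0.3, -0.4, -0.5]
opening: 1.001
clock: 28.22
tool_pos: [0.291, -0.5737, 0.2144]
eef_rot: [1.0, -0.021, 0.003, 0.006]
contact_force: [0.3, 1.6, 0.5]
opening: 1.006
[ 0.11207627  0.62978566 -0.44822535] [-0.02583421 -0.00533883 -0.02381723  0.0229194  -0.0096856  -0.00269664
 -0.00013226]
side housing_a [([360.0, 231.0], 0.71), ([318.0, 179.0], 0.69)]
side gauge [([188.0, 161.0], 0.66)]
side tray [([204.0, 169.0], 0.51)]
top housing_a [([320.0, 196.0], 0.87), ([475.0, 296.0], 0.78), ([234.0, 194.0], 0.74)]
top gauge [([221.0, 329.0], 0.98), ([159.0, 318.0], 0.81), ([161.0, 395.0], 0.78)]
top tray [([458.0, 304.0], 0.9), ([268.0, 289.0], 0.44)]
```

View pics/si.png

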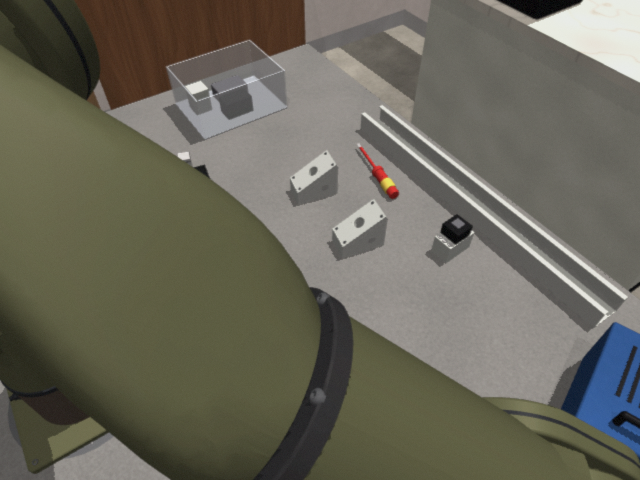

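View pics/ti.png

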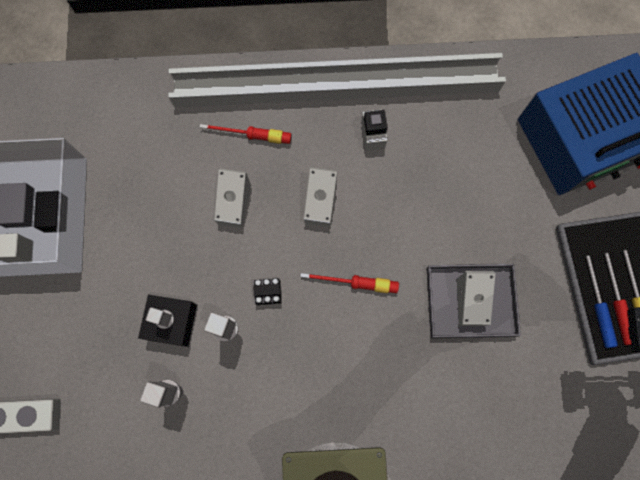

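The top view shows the gauge in its stand at (160,317), two housings unmoved at (230,196) and (320,195), and the third upright in the tray at (478,298). The bystanders are unchanged and the arm is clear, so I'll hand in.

```bash
python3 -m creep '[0,0,0,0,0,0,0,0,0,0,0,0,0,0,0,0,0,0]'; python3 -c "
from plant import *
print(finish_job())"
```

```text
clock: 28.87
tool_pos: [0.2941, -0.5705, 0.2146]
eef_rot: [1.0, -0.017, 0.003, 0.006]
contact_force: [-0.7, 0.3, -0.2]
opening: 1.0
the job is handed in; nothing more can be done
None
```

I tried the gauge in every housing from left to right, then handed the job in at about 29 s; no verdict is reported.

- **Left and middle housings:** the pin slid in about 34 mm with almost no contact force, so both are good.
- **Right-hand housing:** the nose stopped about 3.5 mm into the mouth with roughly 20 N along the axis. This is the undersized one.
- **Gauge:** it is back in its stand. The collar touched down at the same height the gauge was picked up from.
- **Undersized housing:** it is set down without a drop and stands upright near the centre of the rework tray.

The last top view showed the gauge in its stand and the bystanders in place. The two good housings had not visibly moved. In the last side view the arm hid the tray and most of the stand, so their final state was checked from the top view only. The two cameras differed by about 3–5 mm in x. I used values between the two, and the insertions and the set-down met no side resistance.

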